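Clear the curing box and hold a colour sample in its slot

TASK

With the scraper, wipe the three plaster chips off the top plate of the curing box into its chip tray (do not touch the chips with the gripper), then stand the scraper back on its green mat. Then take the sample paddle from its stand, lower its blade through the slot until its white line is level with the plate, and finish while holding it there, upright and hanging from the gripper without leaning hard on the slot; do not let go. Leave the paint tin, the jar and the snips alone.

Things in the scene. Friction and masses are not known exactly. Their poses are not given: they have to be found in the camera images.
- curebox: Fixed blue UV curing box, dark grey top plate. Origin on the bench below the slot centre; z up. Plate top at 90 mm, from x = -110 to +80 mm, y = -77 to +77; lips 8 mm wide, 6 high along both y edges (138 mm clear between), no lips at the x edges. Inner floor 80 mm below the plate top. Chips are wiped along +x into the tray fixed at the +x end, under an amber window.
- slot (a point): Centre of the slot at the plate's top face, 90 mm above the bench. The slot is 12 mm (box x) by 64 mm (box y) with a thin yellow frame painted around it: 2 mm clearance on every side of the paddle's blade.
- tray (a point): Middle of the chip tray's floor, 4 mm above the bench, 133 mm along box +x from the slot. Aluminium tray, part of the box: box x = +80 to +190 mm, 154 mm wide in y, side walls 36 mm, end wall 44 mm high.
- chip0: Loose off-white plaster chip, 28 x 24 x 10 mm, 12 g, lying on the top plate. Origin at the centre of its underside. The chips start with centres 31 to 41 mm before the slot, 2 to 12 and 45 to 55 mm past it along box x, within 38 mm either side of the middle.
- chip1: Second plaster chip, same size.
- chip2: Third plaster chip, same size.
- scraper: Scraper block, about 180 g, standing upright on its mat: black foot 24 mm (x) by 122 mm (y), 20 mm high, above it a pale wooden grip 24 mm (x) by 56 mm (y), up to 70 mm high. Origin at the centre of its underside, z up. Pinched from above across x, 24 mm wide.
- mat: Fixed green mat, 90 mm (x) by 160 mm (y), 4 mm thick, origin at the centre of its underside. The scraper starts within 15 mm of its middle, turned up to 0.15 rad.
- paddle: Colour sample paddle, about 100 g, upright in its stand: green-painted metal blade 8 mm (x) by 60 mm (y), 75 mm long, with a red patch; above it an orange handle 20 mm (x) by 40 mm (y), 45 mm high (75 to 120 mm above the tip), too thick for the slot. Origin at the centre of the blade's lower end, z up. Pinched from above across x.
- line (a point): The white line across the paddle's blade, 50 mm above its lower end (point on the blade's middle axis).
- grip (a point): Middle of the paddle's orange handle, 100 mm above its lower end.
- stand: Fixed wooden stand, 70 mm (x) by 110 mm (y), 50 mm high, with a slot 16 mm by 68 mm, 45 mm deep, in which the paddle stands (its lower end 5 mm above the bench). Mat and stand lie on either side of the box; which is on the left varies.
- tin: Closed paint tin, 76 mm across, 85 mm high; a bystander. Origin at the centre of its underside.
- jar: Jar with yellow cap, 64 mm across, 80 mm high; a bystander. Origin at the centre of its underside.
- snips: Snips with yellow handles, about 210 mm long and 70 mm wide, lying flat; a bystander. Origin on the underside near their middle.

How it is judged:
By the outcome, as a careful person would: the job done as asked, in the order asked, and still so for the second after the job is handed in, while the arm keeps its last pose, push and grip.
It also fails if it takes over 70 s, if anything falls off the work surface, if the arm or the gripper's body presses on something with over 40 N, if the wrist force passes 120 N, or if a joint passes its speed limit or range.

ROBOT

A 6-joint arm with a two-finger parallel gripper is mounted at the origin on the work surface. World frame = base frame: x ahead of the robot, y to its left, z up, the work surface at z = 0. Lengths are in mm, angles in degrees, forces in N, time in s.
With the tool pointing down it reaches from about 350 to 850 mm from the base axis. Payload 8.1 kg.
Tool frame: the origin (TCP) lies midway between the tips of the shut fingers; the grasp point (between the pads) lies hold_point_z behind it (hold_point_z is the distance from the TCP to the grasp point, in mm); z points along the fingers, x is the direction in which the jaws open and shut, and the axes are right-handed (so a half turn about z gives the same grasp; the last joint's range is limited). The gripper opens to 85 mm and grips with 20 to 120 N. Pads are 22 mm wide; open, the fingers measure 114 mm over their backs; the gripper's body (76 mm by 85 mm) begins 54 mm behind the grasp point. The pads swing forward as they close: fully open they stand 13 mm farther back than shut.
Start: joints at [-69.866, 7.471, 85.268, -0, 87.261, -4.893], TCP at [253.845, -543.662, 231.292] pointing down, gripper open.
Joint ranges: [-169.43, 169.43], [-51.17, 129.36], [1.28, 143.12], [-76.62, 256.62], [0, 156.53], [-152.29, 152.29]. Speed limits (degrees/s): [136.94, 136.94, 159.86, 180, 180, 180].

INTERFACE

Orientations are given as [roll, pitch, yaw] about the fixed x, y, z axes, in that order (R = Rz(yaw) Ry(pitch) Rx(roll)).
In Python, from bench import * gives the robot as it stands.
- The arm moves only by the shell command python3 -m pendant 'ROWS' [OPENING] [FORCE]. ROWS is JSON, a list that holds one entry, the list of rows, each a list of 4 numbers: the shift along the tool's x, y, z normalised to -1 to 1, where 1 is 0.02 m, then the turn about the tool's z normalised to -1 to 1, where 1 is 0.08 rad. A call has exactly 10 rows; each row shifts and turns the pose as measured when the row begins, along the tool's axes as they then stand; what a row does not reach is not made up. A row lasts 1/12 s, in which the tool goes at most 41.7 mm and 7.16 degrees, less where a joint would pass 70% of its speed; a pose out of reach is approached as far as the arm can. A call with a number of a shift or a turn outside -1 to 1 is refused whole. A call with a gripper value outside its range is refused whole. OPENING is the gripper's target within -1 to 1 (fully open at 1, half-way at 0, shut at -1), set as the call begins (- or left out, the last holds). The fingers move at their own pace and stop on an object; FORCE is the grip in N (left out, the last holds). Time passes only in rows, so rows that do not move let the fingers close, or fill a call up. It gives the time, the measured TCP pose, the force and the opening at its end, in the units of the state.
- sense(): the state, without advancing time (a new reading comes with each control period).
- snapshot(name): name is "scene" or "side" or "wrist"; returns the picture (384x512x3 uint8, red, green, blue); there is no depth.
- calibration(name): a dict with "mtx" (3x3 intrinsics, pixels), "world_to_cam" (4x4, takes a point from world to camera coordinates); the wrist camera has in their place "hand_eye" (4x4, takes a point from camera to tool coordinates, whose origin is the TCP and whose axes are the tool frame's). Camera axes: x right, y down, z forward; pixel columns grow to the right and rows downward; lengths in mm; the calibration is good to about 2 mm. The wrist camera is an equidistant fisheye: a pixel r from the principal point sees the ray r / f radians off the axis. A picture is of the moment at which its call begins: read the wrist's pose just before it. calibration takes no time and is no camera call.
- hand_in(): hands the job in, once; it reports no verdict.
The state is a dict: "time": time; "joint_pos": joint angles; "qd": joint speeds; "joint_efforts": joint torques, N m; "tool_pos": TCP position; "tcp_rot": TCP orientation; "ft_force": force on the tool from outside, world axes, zero at the start; "wrist_torque": the same for the moment, N m; "finger_gap": finger opening in mm.
Only numpy, scipy, OpenCV 4.12 (cv2) and the standard library are available. Lean on these libraries where they do the work, as an engineer would, in place of code of your own. Each camera call takes 0.05 s, during which the arm holds its last target.

## Working session

There is one attempt and no reset: what is moved stays moved. The work goes in short steps, Python scripts to look and compute and a shell command to move; the robot and the scene stay as the last step left them, time stands still between calls to the robot, and variables do not carry over. Pictures are saved under pics/ and viewed, and the job is handed in when it is done.

```bash
ls; mkdir -p pics
python3 - <<'E'
from bench import *
import cv2
print(sense())
for n in ["scene","side","wrist"]:
    im=snapshot(n); cv2.imwrite(f"pics/{n}0.png",im[:,:,::-1]); print(n,calibration(n))
E
```

```text
pics
{'time': 0.0, 'joint_pos': array([-6.98654617e+01,  7.51667168e+00,  8.53291338e+01, -4.84213276e-04,
        8.72632383e+01, -4.89183134e+00]), 'qd': array([-0.04763031,  0.03341997,  0.05743551,  0.04835824, -0.10611383,
       -0.15858558]), 'joint_efforts': array([-5.81882687e-04, -5.69396853e+01, -5.00550091e+01, -3.13244709e-04,
        1.49967842e-02, -2.86931801e-06]), 'tool_pos': array([ 253.65645638, -543.12561473,  230.22954725]), 'tcp_rot': array([-1.79991183e+02,  1.08687839e-01, -6.49735984e+01]), 'ft_force': array([-0.55309545, -0.93037617,  1.1672582 ]), 'wrist_torque': array([0.01248391, 0.03101777, 0.00547231]), 'finger_gap': 85.14725984494848}
scene {'mtx': array([[474.63156312,   0.        , 260.50185869],
       [  0.        , 474.63156312, 196.81586497],
       [  0.        ,   0.        ,   1.        ]]), 'world_to_cam': array([[ 8.81533455e-01,  4.71936329e-01,  1.32238440e-02,
        -5.56083180e+02],
       [ 3.41664707e-01, -6.18367115e-01, -7.07733947e-01,
        -8.23950542e+01],
       [-3.25828170e-01,  6.28409272e-01, -7.06355286e-01,
         1
[... 451 characters left out ...]
+02],
       [ 4.37032203e-01, -5.10186858e-01, -7.40751121e-01,
         9.13189603e+02],
       [ 0.00000000e+00,  0.00000000e+00,  0.00000000e+00,
         1.00000000e+00]])}
wrist {'mtx': array([[297.31863964,   0.        , 257.18176184],
       [  0.        , 297.31863964, 188.66712444],
       [  0.        ,   0.        ,   1.        ]]), 'hand_eye': array([[ 9.99999566e-01,  3.25843029e-04,  8.72662662e-04,
         9.20931388e-01],
       [-5.70638252e-04,  9.54749336e-01,  2.97411131e-01,
        -7.45254083e+01],
       [-7.36264753e-04, -2.97411500e-01,  9.54749107e-01,
        -1.43055988e+02],
       [ 0.00000000e+00,  0.00000000e+00,  0.00000000e+00,
         1.00000000e+00]])}
```

View pics/scene0.png

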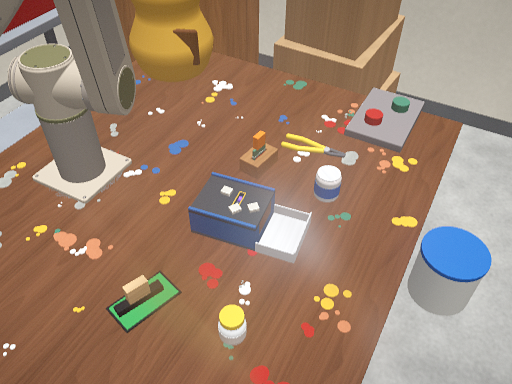

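View pics/side0.png

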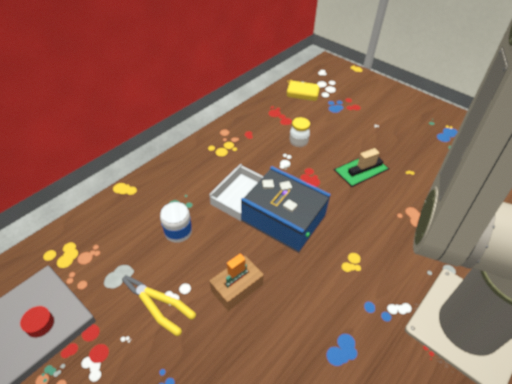

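View pics/wrist0.png

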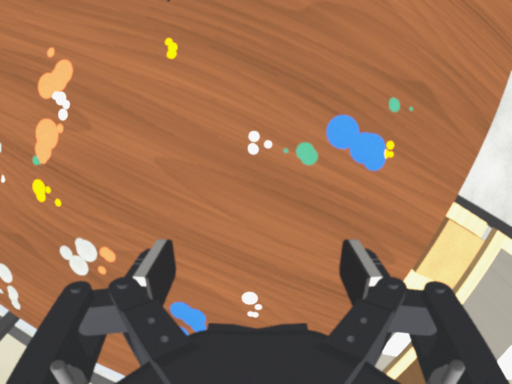

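```bash
python3 -c "
import bench;print([n for n in dir(bench) if n[0]!='_']);print(getattr(bench,'hold_point_z',None))"
```

```text
['PlanningError', 'calibration', 'hand_in', 'hold_point_z', 'sense', 'snapshot']
18.700000000000003
```

Run:
```python
import cv2
a=cv2.imread("pics/scene0.png")
cv2.imwrite("pics/s_box.png",cv2.resize(a[120:270,180:340],None,fx=5,fy=4*1.0,interpolation=cv2.INTER_CUBIC)[:600])
cv2.imwrite("pics/s_mat.png",cv2.resize(a[260:340,95:195],None,fx=7,fy=7,interpolation=cv2.INTER_CUBIC))
b=cv2.imread("pics/side0.png")
cv2.imwrite("pics/d_box.png",cv2.resize(b[160:250,200:340],None,fx=5.5,fy=5.5,interpolation=cv2.INTER_CUBIC))
cv2.imwrite("pics/d_st.png",cv2.resize(b[245:315,200:275],None,fx=8,fy=8,interpolation=cv2.INTER_CUBIC))
cv2.imwrite("pics/d_mat.png",cv2.resize(b[140:195,325:400],None,fx=8,fy=8,interpolation=cv2.INTER_CUBIC))
```

```text
(no output)
```

View pics/s_box.png

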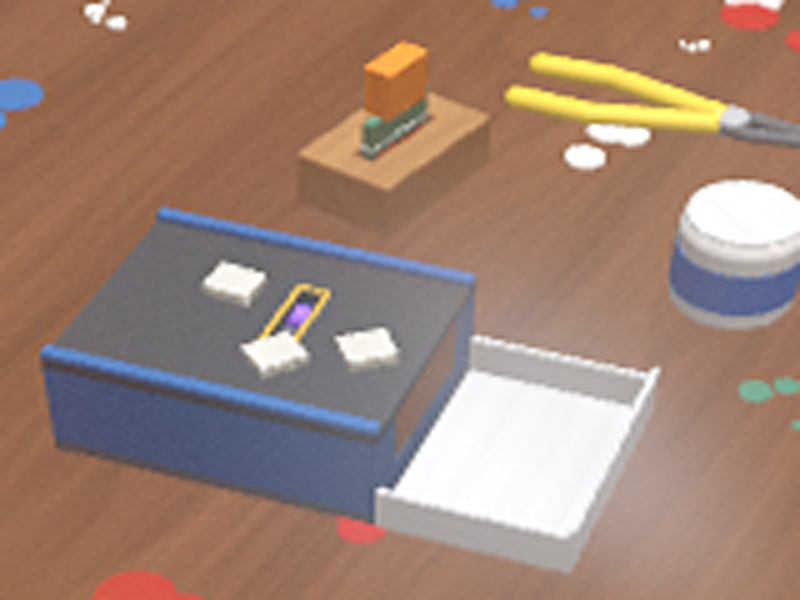

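View pics/s_mat.png

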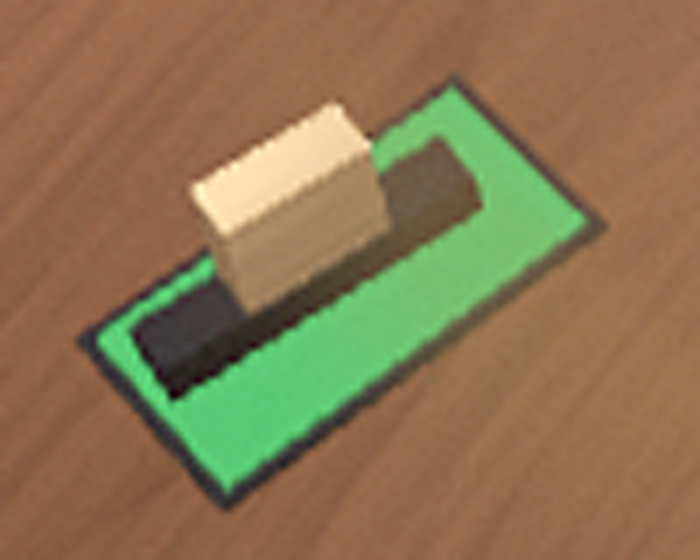

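View pics/d_box.png

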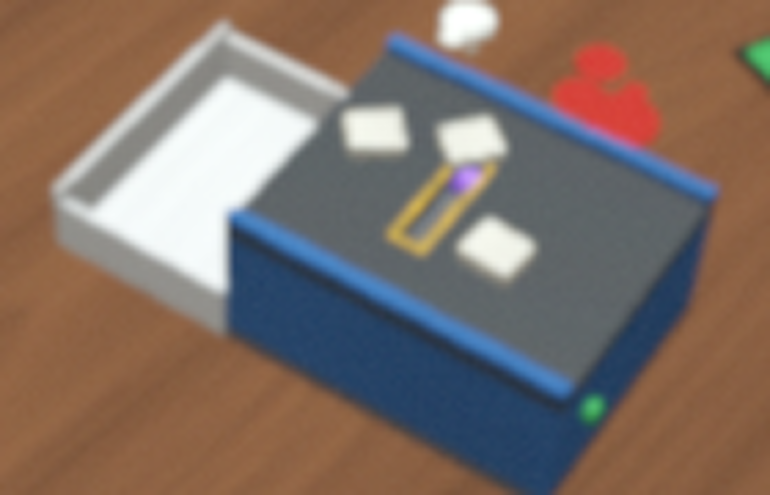

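View pics/d_mat.png

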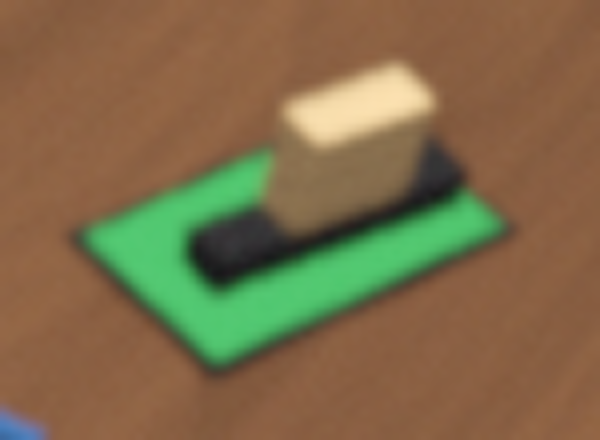

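View pics/d_st.png

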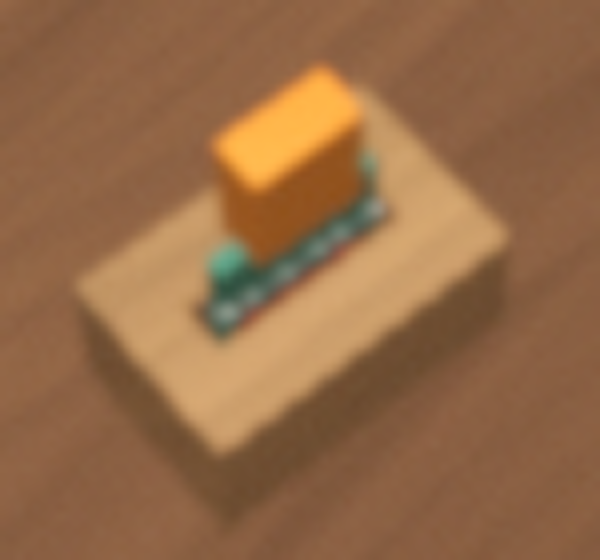

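```bash
cat > h.py <<'E'
import numpy as np, cv2
from scipy.optimize import least_squares
from bench import *
CAL={n:calibration(n) for n in("scene","side","wrist")}
def proj(n,P):
    P=np.atleast_2d(P); T=CAL[n]["world_to_cam"]; c=P@T[:3,:3].T+T[:3,3]; K=CAL[n]["mtx"]
    return np.c_[K[0,0]*c[:,0]/c[:,2]+K[0,2],K[1,1]*c[:,1]/c[:,2]+K[1,2]]
def cr(U,V,u0,v0,fx,fy): return (u0+(U+.5)/fx-.5, v0+(V+.5)/fy-.5)
def place(p,L):
    x,y,a=p; L=np.atleast_2d(np.array(L,float)); c,s=np.cos(a),np.sin(a)
    return np.c_[x+c*L[:,0]-s*L[:,1],y+s*L[:,0]+c*L[:,1],L[:,2]]
def fit(obs,p0):  # obs: (cam,(u,v),local)
    def r(p):
        return np.concatenate([proj(n,place(p,l))[0]-np.array(uv) for n,uv,l in obs])
    s=least_squares(r,p0,loss="soft_l1"); R=r(s.x).reshape(-1,2)
    return s.x,R
E
cat > m1.py <<'E'
from h import *
S=lambda U,V:cr(U,V,180,120,5,4); M=lambda U,V:cr(U,V,95,260,7,7)
D=lambda U,V:cr(U,V,200,160,5.5,5.5); DM=lambda U,V:cr(U,V,325,140,8,8); DS=lambda U,V:cr(U,V,200,245,8,8)
box=[("scene",S(162,212),(-110,73,96)),("scene",S(473,276),(80,73,96)),("scene",S(45,351),(-110,-73,96)),("scene",S(378,430),(80,-73,96)),("scene",S(57,447),(-110,-77,0)),
("side",D(235,215),(80,73,96)),("side",D(572,390),(-110,73,96)),("side",D(395,40),(80,-73,96)),("side",D(715,190),(-110,-73,96)),("side",D(540,492),(-110,77,0))]
mat=[("scene",M(455,75),(-45,80,4)),("scene",M(607,228),(45,80,4)),("scene",M(225,510),(45,-80,4)),("scene",M(78,340),(-45,-80,4)),
("side",DM(75,235),(45,80,4)),("side",DM(215,372),(-45,80,4)),("side",DM(512,228),(-45,-80,4))]
scr=[("scene",M(192,185),(-12,-28,74)),("scene",M(335,100),(-12,28,74)),("scene",M(375,148),(12,28,74)),("scene",M(230,237),(12,-28,74)),("scene",M(172,400),(12,-61,4)),("scene",M(480,207),(12,61,4)),
("side",DM(282,105),(12,28,74)),("side",DM(400,60),(12,-28,74)),("side",DM(437,100),(-12,-28,74)),("side",DM(318,150),(-12,28,74)),("side",DM(218,288),(-12,61,4))]
pad=[("scene",S(365,70),(-10,-20,125)),("scene",S(405,42),(-10,20,125)),("scene",S(428,52),(10,20,125)),("scene",S(388,82),(10,-20,125)),
("side",DS(212,148),(10,20,125)),("side",DS(322,65),(10,-20,125)),("side",DS(362,100),(-10,-20,125)),("side",DS(258,190),(-10,20,125))]
st=[("scene",S(300,153),(-35,-55,50)),("scene",S(388,188),(35,-55,50)),("scene",S(490,117),(35,55,50)),
("side",DS(78,288),(35,55,50)),("side",DS(222,455),(-35,55,50)),("side",DS(510,238),(-35,-55,50)),("side",DS(370,85),(35,-55,50))]
for n,o in dict(box=box,mat=mat,scr=scr,pad=pad,stand=st).items():
    best=min((fit(o,[600,0,a]) for a in(-2.5,-1.2,0,1.2,2.5)),key=lambda r:(r[1]**2).sum())
    print(n,best[0][:2].round(1),np.degrees(best[0][2]).round(2)); print(best[1].round(1).tolist())
E
python3 m1.py
```

```text
box [536.2  41.7] -1072.37
[[-0.6, -0.1], [0.1, 0.8], [-0.4, -0.4], [0.1, -0.6], [-0.2, 0.5], [-1.1, -1.3], [-0.3, -0.3], [-0.8, -0.6], [0.2, 0.3], [0.8, 3.6]]
mat [ 462.7 -288. ] 8983.05
[[0.2, -0.1], [0.3, -0.7], [-0.1, 0.1], [-0.3, 0.1], [-0.9, -0.6], [0.1, -0.0], [0.8, -0.3]]
scr [ 453.9 -293.3] -29901.74
[[-0.5, 0.3], [0.3, -0.2], [-0.2, -0.6], [-0.8, -0.4], [0.5, 0.6], [0.8, 0.4], [0.1, -0.1], [-0.2, 0.4], [0.1, 0.0], [0.4, -0.9], [-0.6, 1.2]]
pad [469.5 288.1] 354.42
[[-0.1, -0.6], [-0.7, -0.3], [0.2, -0.5], [0.8, -1.3], [0.0, -0.9], [-0.3, -0.6], [0.5, 0.6], [0.1, -0.3]]
stand [468.2 288.8] -3968.06
[[-0.8, 0.1], [-0.2, 0.4], [0.1, -0.2], [-0.1, -0.2], [-0.1, 0.0], [0.2, 0.0], [-0.7, 0.1]]
```

```bash
cat >> h.py <<'E'
def Rt(s): 
    from scipy.spatial.transform import Rotation as R
    return R.from_euler("xyz",s["tcp_rot"],degrees=True).as_matrix()
def plan(xyz,yaw,rows=None):
    """print tool-frame rows for straight line + even turn"""
    s=sense(); p=s["tool_pos"]; d=np.array(xyz,float)-p; y0=s["tcp_rot"][2]
    dy=(yaw-y0+180)%360-180; n=int(np.ceil(max(np.abs(d).max()/19,np.linalg.norm(d)/24,abs(np.radians(dy))/.078,1)))
    n=rows or n
    out=[]
    for i in range(n):
        a=np.radians(y0+dy*i/n); st=d/n
        out.append([round(float(v),2) for v in(( st[0]*np.cos(a)+st[1]*np.sin(a))/20,(st[0]*np.sin(a)-st[1]*np.cos(a))/20,-st[2]/20,-np.radians(dy)/n/.08)])
    print("at",p.round(1),s["tcp_rot"].round(2),"d",d.round(1),"dyaw",round(dy,2),"n",n); print(out)
E
python3 -c "
from h import *
plan([453.9,-293.3,190],-21.7,20)"
```

```text
at [ 253.7 -543.3  230.5] [-1.7999e+02  8.0000e-02 -6.4970e+01] d [200.2 250.  -40.5] dyaw 43.27 n 20
[[-0.35, -0.72, 0.1, -0.47], [-0.33, -0.73, 0.1, -0.47], [-0.3, -0.74, 0.1, -0.47], [-0.27, -0.75, 0.1, -0.47], [-0.24, -0.76, 0.1, -0.47], [-0.21, -0.77, 0.1, -0.47], [-0.18, -0.78, 0.1, -0.47], [-0.15, -0.79, 0.1, -0.47], [-0.12, -0.79, 0.1, -0.47], [-0.09, -0.8, 0.1, -0.47], [-0.06, -0.8, 0.1, -0.47], [-0.03, -0.8, 0.1, -0.47], [-0.0, -0.8, 0.1, -0.47], [0.03, -0.8, 0.1, -0.47], [0.06, -0.8, 0.1, -0.47], [0.09, -0.8, 0.1, -0.47], [0.12, -0.79, 0.1, -0.47], [0.15, -0.79, 0.1, -0.47], [0.18, -0.78, 0.1, -0.47], [0.2, -0.77, 0.1, -0.47]]
```

```bash
python3 -m pendant '[[[-0.35,-0.72,0.1,-0.47],[-0.33,-0.73,0.1,-0.47],[-0.3,-0.74,0.1,-0.47],[-0.27,-0.75,0.1,-0.47],[-0.24,-0.76,0.1,-0.47],[-0.21,-0.77,0.1,-0.47],[-0.18,-0.78,0.1,-0.47],[-0.15,-0.79,0.1,-0.47],[-0.12,-0.79,0.1,-0.47],[-0.09,-0.8,0.1,-0.47]]]' 1
python3 -c "
from h import *
plan([453.9,-293.3,190],-21.7)"
```

```text
time: 0.98
tool_pos: [360.5, -401.9, 206.4]
tcp_rot: [-179.8, 0.3, -41.2]
ft_force: [-0.0, 0.8, 0.7]
finger_gap: 85.3
at [ 360.5 -401.9  206.4] [-179.8     0.29  -41.24] d [ 93.4 108.6 -16.4] dyaw 19.54 n 7
[[-0.01, -1.02, 0.12, -0.61], [0.04, -1.02, 0.12, -0.61], [0.09, -1.02, 0.12, -0.61], [0.14, -1.01, 0.12, -0.61], [0.19, -1.01, 0.12, -0.61], [0.24, -1.0, 0.12, -0.61], [0.29, -0.98, 0.12, -0.61]]
```

```bash
python3 -m pendant '[[[0,-0.85,0.1,-0.5],[0.03,-0.85,0.1,-0.5],[0.07,-0.85,0.1,-0.5],[0.1,-0.85,0.1,-0.5],[0.15,-0.85,0.1,-0.5],[0.2,-0.85,0.1,-0.5],[0.23,-0.8,0.1,-0.5],[0.25,-0.8,0.1,-0.5],[0,0,0,0],[0,0,0,0]]]'
python3 -c "
from h import *
import cv2
plan([453.9,-293.3,190],-21.7)
s=sense();im=snapshot('wrist');cv2.imwrite('pics/w1.png',im[:,:,::-1])"
```

```text
time: 1.82
tool_pos: [458.8, -273.4, 187.2]
tcp_rot: [-179.4, 0.3, -19.7]
ft_force: [-0.3, -0.6, 0.0]
finger_gap: 85.1
at [ 458.8 -273.4  187.2] [-179.45    0.33  -19.73] d [ -4.9 -19.9   2.8] dyaw -1.97 n 2
[[0.05, 0.51, -0.07, 0.22], [0.06, 0.51, -0.07, 0.22]]
```

View pics/w1.png

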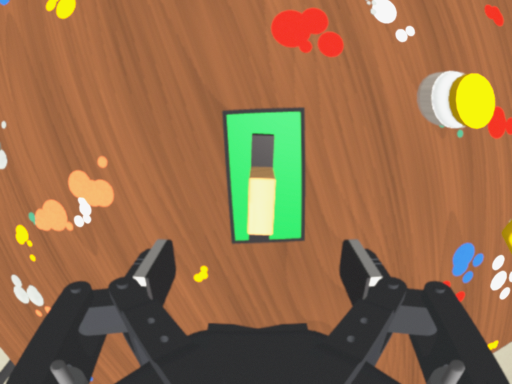

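Run:
```python
import cv2
a=cv2.imread("pics/w1.png")
cv2.imwrite("pics/w1c.png",cv2.resize(a[100:250,210:315],None,fx=4,fy=4,interpolation=cv2.INTER_CUBIC))
```

```text
(no output)
```

View pics/w1c.png

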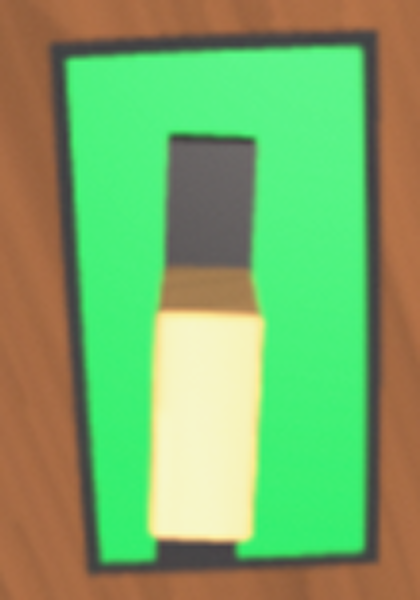

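```bash
cat >> h.py <<'E'
def wproj(s,P):
    P=np.atleast_2d(P); t=(P-s["tool_pos"])@Rt(s); H=CAL["wrist"]["hand_eye"]; c=(t-H[:3,3])@H[:3,:3]
    K=CAL["wrist"]["mtx"]; rr=np.hypot(c[:,0],c[:,1]); th=np.arctan2(rr,c[:,2])
    return np.c_[K[0,2]+K[0,0]*th*c[:,0]/rr,K[1,2]+K[1,1]*th*c[:,1]/rr]
def wfit(s,obs,p0):
    def r(p): return np.concatenate([wproj(s,place(p,l))[0]-np.array(uv) for uv,l in obs])
    q=least_squares(r,p0,loss="soft_l1",x_scale=[1,1,.01]); return q.x[:2].round(1),np.degrees(q.x[2]).round(2),r(q.x).reshape(-1,2).round(1).tolist()
E
python3 - <<'E'
from h import *
s=sense(); C=lambda U,V:cr(U,V,210,100,4,4)
print(wfit(s,[(C(156,312),(-12,28,74)),(C(264,317),(12,28,74)),(C(253,541),(12,-28,74)),(C(149,537),(-12,-28,74)),(C(170,135),(-12,61,24)),(C(257,138),(12,61,24))],[454,-293,-.38]))
print(wfit(s,[(C(52,44),(-45,80,4)),(C(376,33),(45,80,4)),(C(377,562),(45,-80,4)),(C(90,573),(-45,-80,4))],[462,-288,-.3]))
E
```

```text
(array([ 453.8, -295.1]), np.float64(-21.74), [[0.2, -0.6], [-0.0, -0.9], [-0.5, -0.1], [0.4, 0.1], [-0.8, 0.7], [0.6, 0.9]])
(array([ 462.1, -289.9]), np.float64(-17.31), [[-0.6, -0.2], [0.7, -0.5], [0.5, 0.4], [-0.6, 0.5]])
```

```bash
python3 -m pendant '[[[0.05,0.35,0.3,0.15],[0.05,0.35,0.5,0.15],[0.05,0.25,0.5,0.1],[0,0,0.5,0],[0,0,0.5,0],[0,0,0.5,0],[0,0,0.5,0],[0,0,0.5,0],[0,0,0.3,0],[0,0,0,0]]]'
python3 -c "
from h import *
plan([453.8,-294.3,33.5],-21.7,10)"
```

```text
time: 2.7
tool_pos: [450.3, -294.8, 93.6]
tcp_rot: [-179.4, 0.6, -22.1]
ft_force: [-0.6, -0.1, -0.2]
finger_gap: 85.6
at [ 450.3 -294.8   93.6] [-179.42    0.58  -22.11] d [  3.5   0.5 -60.1] dyaw 0.41 n 10
[[0.02, -0.01, 0.3, -0.01], [0.02, -0.01, 0.3, -0.01], [0.02, -0.01, 0.3, -0.01], [0.02, -0.01, 0.3, -0.01], [0.02, -0.01, 0.3, -0.01], [0.02, -0.01, 0.3, -0.01], [0.02, -0.01, 0.3, -0.01], [0.02, -0.01, 0.3, -0.01], [0.02, -0.01, 0.3, -0.01], [0.02, -0.01, 0.3, -0.01]]
```

```bash
python3 -m pendant '[[[0.05,0,0.3,0],[0.05,0,0.3,0],[0.05,0,0.3,0],[0.02,0,0.3,0],[0,0,0.3,0],[0,0,0.3,0],[0,0,0.3,0],[0,0,0.2,0],[0,0,0.1,0],[0,0,0,0]]]'
python3 -c "
from h import *
plan([453.8,-294.3,33.5],-21.7,10)"
```

```text
time: 3.53
tool_pos: [454.7, -295.6, 41.3]
tcp_rot: [-179.5, 0.5, -22.0]
ft_force: [-0.0, -1.5, 0.5]
finger_gap: 85.2
at [ 454.7 -295.6   41.3] [-179.45    0.47  -22.05] d [-0.9  1.3 -7.8] dyaw 0.35 n 10
[[-0.01, -0.0, 0.04, -0.01], [-0.01, -0.0, 0.04, -0.01], [-0.01, -0.0, 0.04, -0.01], [-0.01, -0.0, 0.04, -0.01], [-0.01, -0.0, 0.04, -0.01], [-0.01, -0.0, 0.04, -0.01], [-0.01, -0.0, 0.04, -0.01], [-0.01, -0.0, 0.04, -0.01], [-0.01, -0.0, 0.04, -0.01], [-0.01, -0.0, 0.04, -0.01]]
```

```bash
python3 -m pendant '[[[-0.02,-0.05,0.15,0],[-0.02,0,0.15,0],[0,0,0.05,0],[0,0,0,0],[0,0,0,0],[0,0,0,0],[0,0,0,0],[0,0,0,0],[0,0,0,0],[0,0,0,0]]]' 
python3 -m pendant '[[[0,0,0,0],[0,0,0,0],[0,0,0,0],[0,0,0,0],[0,0,0,0],[0,0,0,0],[0,0,0,0],[0,0,0,0],[0,0,0,0],[0,0,0,0]]]' -1 60
python3 -c "
from h import *
plan([453.8,-294.3,33.5],-21.7,10)"
```

```text
time: 4.37
tool_pos: [455.2, -294.9, 35.1]
tcp_rot: [-179.5, 0.3, -22.1]
ft_force: [-0.6, 0.1, 0.0]
finger_gap: 85.3
time: 5.2
tool_pos: [455.2, -295.0, 35.2]
tcp_rot: [-179.5, 0.3, -22.1]
ft_force: [-0.4, -0.3, -0.5]
finger_gap: 23.3
at [ 455.2 -295.    35.2] [-179.49    0.32  -22.06] d [-1.4  0.7 -1.7] dyaw 0.36 n 10
[[-0.01, -0.0, 0.01, -0.01], [-0.01, -0.0, 0.01, -0.01], [-0.01, -0.0, 0.01, -0.01], [-0.01, -0.0, 0.01, -0.01], [-0.01, -0.0, 0.01, -0.01], [-0.01, -0.0, 0.01, -0.01], [-0.01, -0.0, 0.01, -0.01], [-0.01, -0.0, 0.01, -0.01], [-0.01, -0.0, 0.01, -0.01], [-0.01, -0.0, 0.01, -0.01]]
```

```bash
python3 -m pendant '[[[0,0,-0.3,0],[0,0,-0.7,0],[0,0,-0.7,0],[0,0,-0.7,0],[0,0,-0.7,0],[0,0,-0.7,0],[0,0,-0.7,0],[0,0,-0.7,0],[0,0,-0.4,0],[0,0,0,0]]]' 
python3 -c "
from h import *
s=sense();print(s['ft_force'],s['finger_gap'])
plan([447,30,165],7.6,17)"
```

```text
time: 6.03
tool_pos: [452.1, -293.5, 150.5]
tcp_rot: [-179.3, 0.9, -22.0]
ft_force: [0.8, -0.7, -2.6]
finger_gap: 23.3
[ 0.82098509 -0.69612289 -2.56935557] 23.329180568758225
at [ 452.1 -293.5  150.5] [-179.34    0.87  -22.04] d [ -5.1 323.5  14.5] dyaw 29.64 n 17
[[-0.37, -0.88, -0.04, -0.38], [-0.34, -0.89, -0.04, -0.38], [-0.32, -0.9, -0.04, -0.38], [-0.29, -0.91, -0.04, -0.38], [-0.26, -0.91, -0.04, -0.38], [-0.23, -0.92, -0.04, -0.38], [-0.21, -0.93, -0.04, -0.38], [-0.18, -0.93, -0.04, -0.38], [-0.15, -0.94, -0.04, -0.38], [-0.12, -0.94, -0.04, -0.38], [-0.09, -0.95, -0.04, -0.38], [-0.06, -0.95, -0.04, -0.38], [-0.03, -0.95, -0.04, -0.38], [-0.0, -0.95, -0.04, -0.38], [0.02, -0.95, -0.04, -0.38], [0.05, -0.95, -0.04, -0.38], [0.08, -0.95, -0.04, -0.38]]
```

```bash
python3 -m pendant '[[[-0.37,-0.88,-0.1,-0.38],[-0.34,-0.9,-0.1,-0.38],[-0.32,-0.9,-0.1,-0.38],[-0.29,-0.9,-0.1,-0.38],[-0.26,-0.9,-0.1,-0.38],[-0.23,-0.9,-0.1,-0.38],[-0.2,-0.9,-0.1,-0.38],[-0.18,-0.9,-0.1,-0.38],[-0.15,-0.9,-0.1,-0.38],[-0.12,-0.9,-0.1,-0.38]]]' 
python3 -c "
from h import *
plan([447,30,165],7.6)"
```

```text
time: 6.87
tool_pos: [443.5, -100.9, 166.4]
tcp_rot: [-179.0, 1.2, -4.2]
ft_force: [0.3, 1.2, -2.8]
finger_gap: 23.3
at [ 443.5 -100.9  166.4] [-178.96    1.16   -4.19] d [  3.5 130.9  -1.4] dyaw 11.79 n 7
[[-0.04, -0.93, 0.01, -0.37], [-0.02, -0.94, 0.01, -0.37], [0.01, -0.94, 0.01, -0.37], [0.04, -0.93, 0.01, -0.37], [0.07, -0.93, 0.01, -0.37], [0.09, -0.93, 0.01, -0.37], [0.12, -0.93, 0.01, -0.37]]
```

```bash
python3 -m pendant '[[[-0.04,-0.75,0,-0.37],[-0.02,-0.75,0,-0.37],[0,-0.75,0,-0.37],[0.04,-0.75,0,-0.37],[0.06,-0.75,0,-0.3],[0.08,-0.75,0,-0.2],[0.1,-0.7,0,-0.1],[0,-0.3,0,0],[0,0,0,0],[0,0,0,0]]]' 
python3 -c "
from h import *
import cv2
plan([447,30,165],7.6)
im=snapshot('wrist');cv2.imwrite('pics/w2.png',im[:,:,::-1])"
```

```text
time: 7.7
tool_pos: [439.9, 18.8, 160.6]
tcp_rot: [-178.6, 1.6, 6.2]
ft_force: [0.2, 0.1, -2.6]
finger_gap: 23.2
at [439.9  18.8 160.6] [-178.56    1.57    6.19] d [ 7.1 11.2  4.4] dyaw 1.41 n 1
[[0.41, -0.52, -0.22, -0.31]]
```

View pics/w2.png

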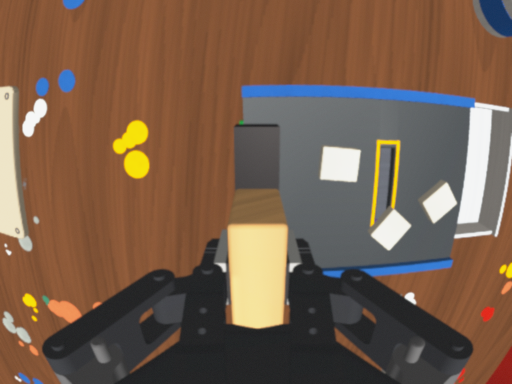

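Run:
```python
import cv2
a=cv2.imread("pics/w2.png")
cv2.imwrite("pics/w2c.png",cv2.resize(a[70:290,225:512],None,fx=2.7,fy=2.7,interpolation=cv2.INTER_CUBIC))
cv2.imwrite("pics/w2d.png",cv2.resize(a[125:265,340:480],None,fx=4,fy=4,interpolation=cv2.INTER_CUBIC))
```

```text
(no output)
```

View pics/w2c.png

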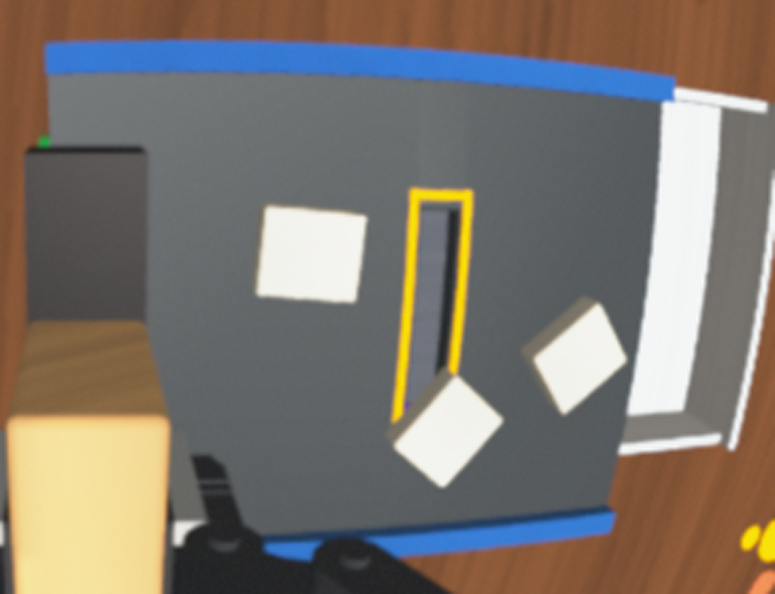

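View pics/w2d.png

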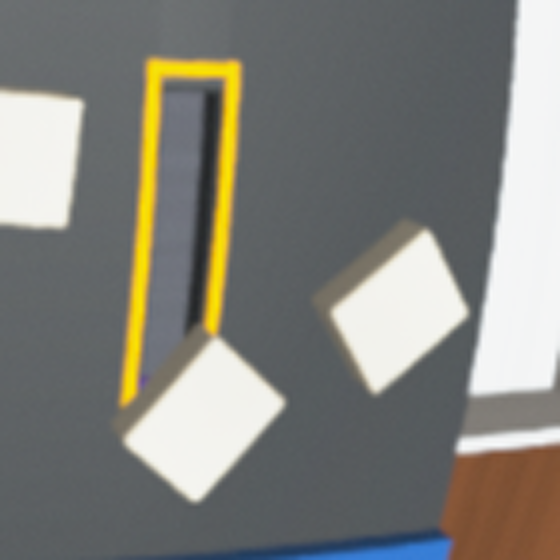

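Run:
```python
from h import *
s=sense(); A=lambda U,V:cr(U,V,225,70,2.7,2.7); B=lambda U,V:cr(U,V,340,125,4,4)
print(wfit(s,[(A(45,44),(-110,77,96)),(A(675,78),(80,77,96)),(A(613,510),(80,-69,96)),(A(610,533),(80,-77,96)),(A(47,73),(-110,69,96)),(B(162,79),(-6,32,90)),(B(224,79),(6,32,90))],[536,42,.13]))
for q in ([536.2,41.7,.133],): print(proj("scene",place(q,[0,0,90])),proj("side",place(q,[0,0,90])))
```

```text
(array([536.2,  40.7]), np.float64(7.57), [[0.2, -0.8], [-0.2, -0.7], [0.7, 0.3], [-0.1, -0.8], [-0.3, -0.3], [0.6, 2.6], [-1.0, 2.9]])
[[237.32007093 201.01353062]] [[280.87485442 195.02169836]]
```

```bash
python3 -m pendant '[[[0.13,-0.15,0,-0.1],[0.13,-0.15,0,-0.1],[0.13,-0.15,0,-0.1],[0,-0.05,0.15,0],[0,0,0.25,0],[0,0,0.25,0],[0,0,0.25,0],[0,0,0.25,0],[0,0,0,0],[0,0,0,0]]]' 
python3 -c "
from h import *
plan([447,29.3,124],7.6,10)"
```

```text
time: 8.58
tool_pos: [446.1, 28.2, 134.0]
tcp_rot: [-178.5, 1.6, 7.4]
ft_force: [0.4, -0.6, -2.5]
finger_gap: 23.2
at [446.1  28.2 134. ] [-178.54    1.64    7.44] d [  0.9   1.1 -10. ] dyaw 0.16 n 10
[[0.01, -0.0, 0.05, -0.0], [0.01, -0.0, 0.05, -0.0], [0.01, -0.0, 0.05, -0.0], [0.01, -0.0, 0.05, -0.0], [0.01, -0.0, 0.05, -0.0], [0.01, -0.0, 0.05, -0.0], [0.01, -0.0, 0.05, -0.0], [0.01, -0.0, 0.05, -0.0], [0.01, -0.0, 0.05, -0.0], [0.01, -0.0, 0.05, -0.0]]
```

```bash
python3 -m pendant '[[[0,-0.05,0.12,0],[0,0,0.12,0],[0,0,0.12,0],[0,0,0.06,0],[0,0,0.03,0],[0,0,0,0],[0,0,0,0],[0,0,0,0],[0,0,0,0],[0,0,0,0]]]' 
python3 -c "
from h import *
import cv2
plan([447,29.3,124],7.6,10)
im=snapshot('scene');cv2.imwrite('pics/s3.png',cv2.resize(im[150:260,180:320,::-1],None,fx=5.5,fy=5.5,interpolation=cv2.INTER_CUBIC))
im=snapshot('side');cv2.imwrite('pics/d3.png',cv2.resize(im[150:260,220:360,::-1],None,fx=5.5,fy=5.5,interpolation=cv2.INTER_CUBIC))"
```

```text
time: 9.42
tool_pos: [446.0, 29.4, 124.7]
tcp_rot: [-178.6, 1.6, 7.4]
ft_force: [0.7, 0.4, -2.7]
finger_gap: 23.2
at [446.   29.4 124.7] [-178.56    1.57    7.43] d [ 1.  -0.1 -0.7] dyaw 0.17 n 10
[[0.0, 0.0, 0.0, -0.0], [0.0, 0.0, 0.0, -0.0], [0.0, 0.0, 0.0, -0.0], [0.0, 0.0, 0.0, -0.0], [0.0, 0.0, 0.0, -0.0], [0.0, 0.0, 0.0, -0.0], [0.0, 0.0, 0.0, -0.0], [0.0, 0.0, 0.0, -0.0], [0.0, 0.0, 0.0, -0.0], [0.0, 0.0, 0.0, -0.0]]
```

View pics/s3.png

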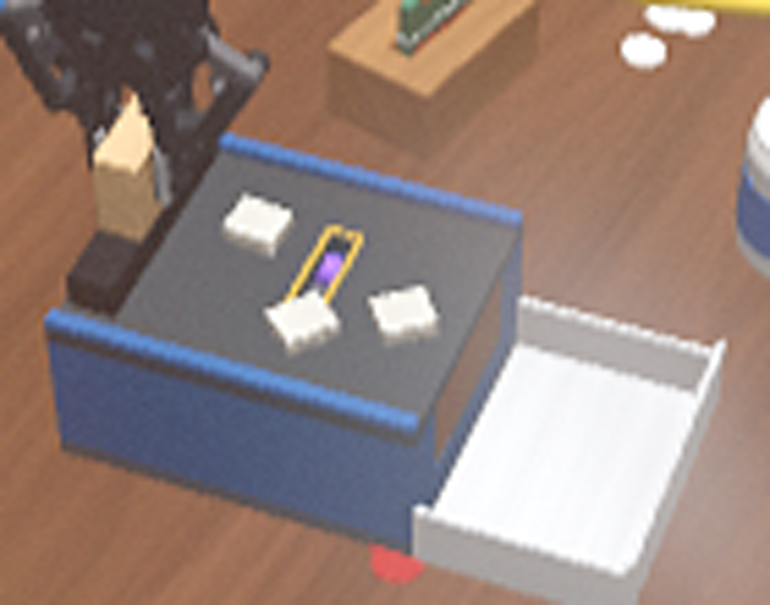

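View pics/d3.png

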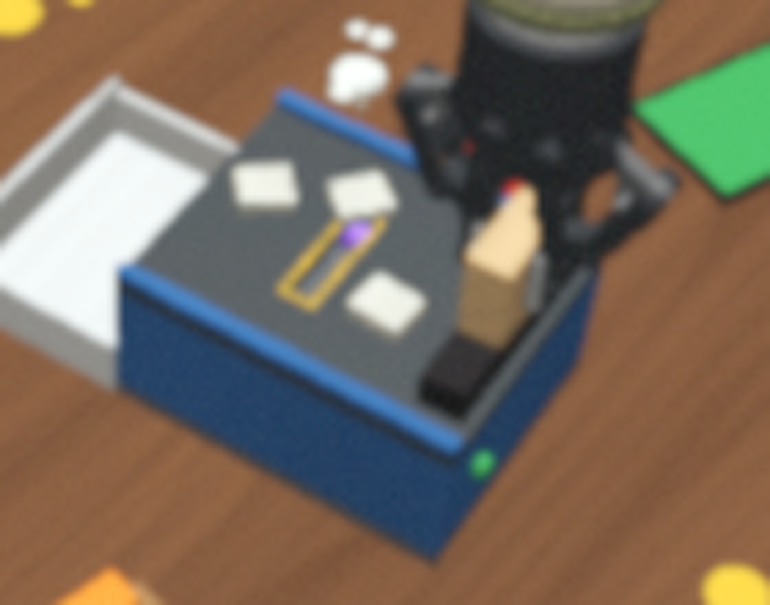

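```bash
python3 -m pendant '[[[0.2,0,-0.005,0],[0.4,0,-0.01,0],[0.4,0,-0.01,0],[0.4,0,-0.01,0],[0.4,0,-0.01,0],[0.4,0,-0.01,0],[0.4,0,-0.01,0],[0.4,0,-0.01,0],[0.4,0,-0.01,0],[0.4,0,-0.01,0]]]' 
python3 -c "
from h import *
plan([615.5,51.8,124],7.6,10)"
```

```text
time: 10.35
tool_pos: [530.3, 40.4, 123.8]
tcp_rot: [-178.6, 1.5, 7.4]
ft_force: [-0.4, 0.8, -2.8]
finger_gap: 23.7
at [530.3  40.4 123.8] [-178.56    1.54    7.43] d [85.2 11.4  0.2] dyaw 0.17 n 10
[[0.43, -0.0, -0.0, -0.0], [0.43, -0.0, -0.0, -0.0], [0.43, -0.0, -0.0, -0.0], [0.43, -0.0, -0.0, -0.0], [0.43, -0.0, -0.0, -0.0], [0.43, -0.0, -0.0, -0.0], [0.43, -0.0, -0.0, -0.0], [0.43, -0.0, -0.0, -0.0], [0.43, -0.0, -0.0, -0.0], [0.43, -0.0, -0.0, -0.0]]
```

```bash
python3 -m pendant '[[[0.4,0,-0.015,0],[0.4,0,-0.015,0],[0.4,0,-0.015,0],[0.4,0,-0.015,0],[0.4,0,-0.015,0],[0.4,0,-0.015,0],[0.4,0,-0.015,0],[0.4,0,-0.015,0],[0.3,0,-0.01,0],[0,0,0,0]]]' 
python3 -c "
from h import *
import cv2
plan([615.5,51.8,124],7.6,10)
im=snapshot('scene');cv2.imwrite('pics/s4.png',cv2.resize(im[150:260,180:320,::-1],None,fx=5.5,fy=5.5,interpolation=cv2.INTER_CUBIC))
im=snapshot('side');cv2.imwrite('pics/d4.png',cv2.resize(im[150:260,200:340,::-1],None,fx=5.5,fy=5.5,interpolation=cv2.INTER_CUBIC))"
```

```text
time: 11.18
tool_pos: [611.9, 51.2, 122.0]
tcp_rot: [-178.6, 1.6, 7.5]
ft_force: [-1.1, 0.7, 2.4]
finger_gap: 23.0
at [611.9  51.2 122. ] [-178.59    1.65    7.45] d [3.6 0.6 2. ] dyaw 0.15 n 10
[[0.02, -0.0, -0.01, -0.0], [0.02, -0.0, -0.01, -0.0], [0.02, -0.0, -0.01, -0.0], [0.02, -0.0, -0.01, -0.0], [0.02, -0.0, -0.01, -0.0], [0.02, -0.0, -0.01, -0.0], [0.02, -0.0, -0.01, -0.0], [0.02, -0.0, -0.01, -0.0], [0.02, -0.0, -0.01, -0.0], [0.02, -0.0, -0.01, -0.0]]
```

View pics/s4.png

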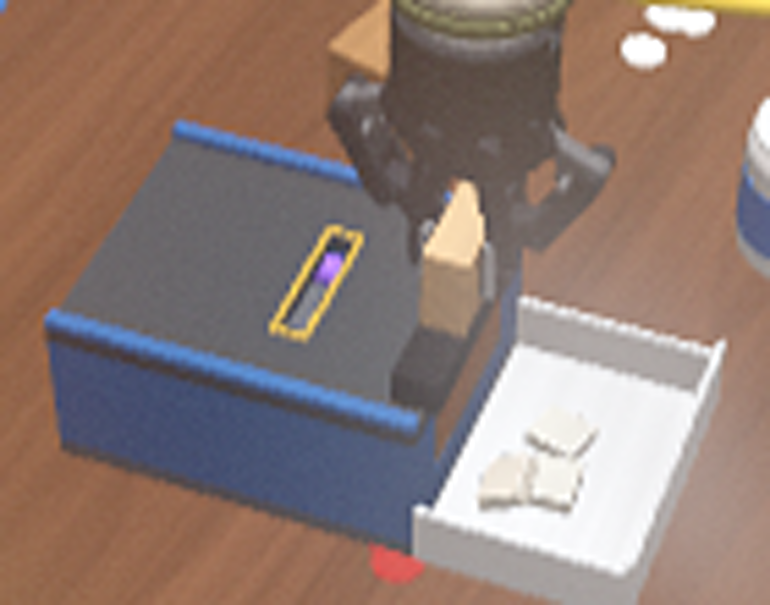

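View pics/d4.png

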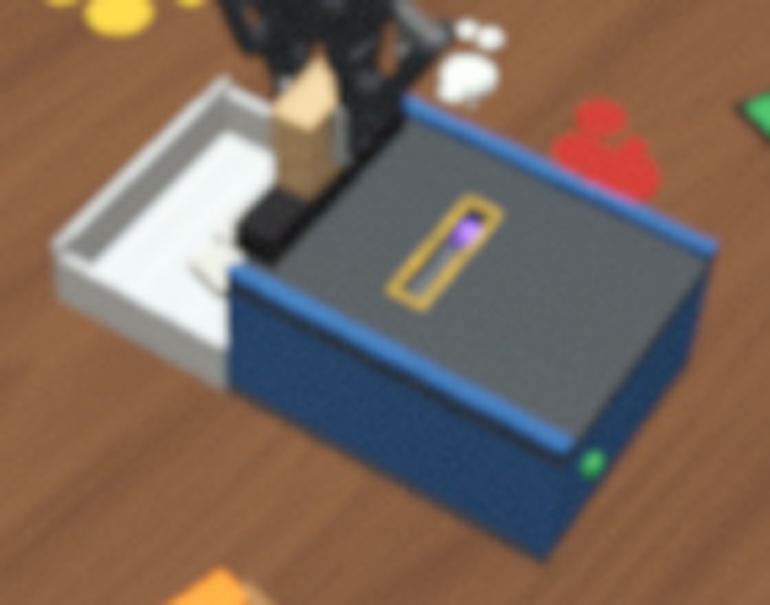

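```bash
python3 -m pendant '[[[0,0,-0.2,0],[0,0,-0.5,0],[0,0,-0.5,0],[0,0,-0.4,0],[0,0,-0.4,0],[-0.2,0.1,-0.2,0.1],[-0.35,0.6,0,0.2],[-0.35,0.8,0,0.3],[-0.35,0.8,0,0.3],[-0.35,0.8,0,0.3]]]' 
python3 -c "
from h import *
plan([462.4,-289,165],-17.1)"
```

```text
time: 12.12
tool_pos: [583.8, -16.1, 171.8]
tcp_rot: [-178.8, 1.7, 1.9]
ft_force: [0.6, 0.2, -2.3]
finger_gap: 23.5
at [583.8 -16.1 171.8] [-178.75    1.68    1.85] d [-121.4 -272.9   -6.8] dyaw -18.95 n 15
[[-0.43, 0.9, 0.02, 0.28], [-0.41, 0.91, 0.02, 0.28], [-0.39, 0.91, 0.02, 0.28], [-0.37, 0.92, 0.02, 0.28], [-0.35, 0.93, 0.02, 0.28], [-0.33, 0.94, 0.02, 0.28], [-0.31, 0.95, 0.02, 0.28], [-0.29, 0.95, 0.02, 0.28], [-0.27, 0.96, 0.02, 0.28], [-0.25, 0.96, 0.02, 0.28], [-0.23, 0.97, 0.02, 0.28], [-0.21, 0.97, 0.02, 0.28], [-0.18, 0.98, 0.02, 0.28], [-0.16, 0.98, 0.02, 0.28], [-0.14, 0.99, 0.02, 0.28]]
```

```bash
python3 -m pendant '[[[-0.43,0.9,0.02,0.28],[-0.41,0.9,0.02,0.28],[-0.39,0.9,0.02,0.28],[-0.37,0.9,0.02,0.28],[-0.35,0.93,0.02,0.28],[-0.33,0.93,0.02,0.28],[-0.3,0.93,0.02,0.28],[-0.28,0.93,0.02,0.28],[-0.26,0.93,0.02,0.28],[-0.24,0.93,0.02,0.28]]]' 
python3 -c "
from h import *
plan([462.4,-289,165],-17.1)"
```

```text
time: 12.95
tool_pos: [489.1, -210.2, 166.3]
tcp_rot: [-179.4, 2.0, -12.4]
ft_force: [0.4, -0.8, -2.4]
finger_gap: 23.3
at [ 489.1 -210.2  166.3] [-179.39    1.98  -12.39] d [-26.7 -78.8  -1.3] dyaw -4.71 n 5
[[-0.09, 0.83, 0.01, 0.21], [-0.08, 0.83, 0.01, 0.21], [-0.06, 0.83, 0.01, 0.21], [-0.05, 0.83, 0.01, 0.21], [-0.04, 0.83, 0.01, 0.21]]
```

```bash
python3 -m pendant '[[[-0.09,0.75,0,0.21],[-0.08,0.7,0,0.2],[-0.05,0.6,0,0.2],[-0.05,0.5,0.1,0.15],[-0.03,0.4,0.3,0.1],[0,0.2,0.5,0],[0,0,0.5,0],[0,0,0.5,0],[0,0,0.5,0],[0,0,0.4,0]]]' 
python3 -c "
from h import *
plan([462.4,-289,36],-17.1)"
```

```text
time: 13.78
tool_pos: [456.7, -278.2, 105.0]
tcp_rot: [-179.7, 2.0, -17.3]
ft_force: [-0.6, -0.4, -2.9]
finger_gap: 23.3
at [ 456.7 -278.2  105. ] [-179.69    2.    -17.29] d [  5.7 -10.8 -69. ] dyaw 0.19 n 4
[[0.11, 0.11, 0.86, -0.01], [0.11, 0.11, 0.86, -0.01], [0.11, 0.11, 0.86, -0.01], [0.11, 0.11, 0.86, -0.01]]
```

```bash
python3 -m pendant '[[[0.1,0.1,0.3,0],[0.1,0.1,0.3,0],[0.1,0.1,0.3,0],[0.1,0.05,0.3,0],[0.05,0.02,0.3,0],[0,0,0.3,0],[0,0,0.3,0],[0,0,0.2,0],[0,0,0.1,0],[0,0,0,0]]]' 
python3 -c "
from h import *
plan([462.4,-289,36],-17.1,10)"
```

```text
time: 14.62
tool_pos: [461.6, -285.1, 47.7]
tcp_rot: [-179.6, 2.3, -17.1]
ft_force: [-0.6, -0.3, -1.9]
finger_gap: 23.6
at [ 461.6 -285.1   47.7] [-179.57    2.27  -17.1 ] d [  0.8  -3.9 -11.7] dyaw -0.0 n 10
[[0.01, 0.02, 0.06, 0.0], [0.01, 0.02, 0.06, 0.0], [0.01, 0.02, 0.06, 0.0], [0.01, 0.02, 0.06, 0.0], [0.01, 0.02, 0.06, 0.0], [0.01, 0.02, 0.06, 0.0], [0.01, 0.02, 0.06, 0.0], [0.01, 0.02, 0.06, 0.0], [0.01, 0.02, 0.06, 0.0], [0.01, 0.02, 0.06, 0.0]]
```

```bash
python3 -m pendant '[[[0.03,0.05,0.12,0],[0.03,0.05,0.12,0],[0,0.05,0.12,0],[0,0,0.08,0],[0,0,0.05,0],[0,0,0.03,0],[0,0,0.03,0],[0,0,0,0],[0,0,0,0],[0,0,0,0]]]' 
python3 -c "
from h import *
plan([462.4,-289,35.2],-17.1,10)"
```

```text
time: 15.45
tool_pos: [462.3, -289.2, 37.0]
tcp_rot: [-179.6, 2.1, -17.1]
ft_force: [0.1, 0.6, -2.6]
finger_gap: 23.6
at [ 462.3 -289.2   37. ] [-179.62    2.13  -17.11] d [ 0.1  0.2 -1.8] dyaw 0.01 n 10
[[0.0, -0.0, 0.01, -0.0], [0.0, -0.0, 0.01, -0.0], [0.0, -0.0, 0.01, -0.0], [0.0, -0.0, 0.01, -0.0], [0.0, -0.0, 0.01, -0.0], [0.0, -0.0, 0.01, -0.0], [0.0, -0.0, 0.01, -0.0], [0.0, -0.0, 0.01, -0.0], [0.0, -0.0, 0.01, -0.0], [0.0, -0.0, 0.01, -0.0]]
```

```bash
python3 -m pendant '[[[0,0,0.05,0],[0,0,0.05,0],[0,0,0.05,0],[0,0,0.05,0],[0,0,0.05,0],[0,0,0.05,0],[0,0,0.05,0],[0,0,0.05,0],[0,0,0.05,0],[0,0,0.05,0]]]' 
python3 -c "
from h import *
plan([462.4,-289,35.2],-17.1,10)"
```

```text
time: 16.28
tool_pos: [462.5, -289.5, 35.6]
tcp_rot: [-179.6, 2.2, -17.1]
ft_force: [-4.3, 3.5, 8.0]
finger_gap: 23.2
at [ 462.5 -289.5   35.6] [-179.62    2.17  -17.1 ] d [-0.1  0.5 -0.4] dyaw -0.0 n 10
[[-0.0, -0.0, 0.0, 0.0], [-0.0, -0.0, 0.0, 0.0], [-0.0, -0.0, 0.0, 0.0], [-0.0, -0.0, 0.0, 0.0], [-0.0, -0.0, 0.0, 0.0], [-0.0, -0.0, 0.0, 0.0], [-0.0, -0.0, 0.0, 0.0], [-0.0, -0.0, 0.0, 0.0], [-0.0, -0.0, 0.0, 0.0], [-0.0, -0.0, 0.0, 0.0]]
```

```bash
python3 -m pendant '[[[0,0,0,0],[0,0,0,0],[0,0,0,0],[0,0,0,0],[0,0,0,0],[0,0,0,0],[0,0,0,0],[0,0,0,0],[0,0,0,0],[0,0,0,0]]]' 1
python3 -m pendant '[[[0,0,-0.2,0],[0,0,-0.5,0],[0,0,-0.5,0],[0,0,-0.5,0],[0,0,-0.5,0],[0,0,-0.5,0],[0,0,-0.5,0],[0,0,-0.5,0],[0,0,-0.5,0],[0,0,-0.5,0]]]'
python3 -c "
from h import *
import cv2
plan([468.8,288.5,200],-7)
im=snapshot('wrist');cv2.imwrite('pics/w5.png',im[:,:,::-1])"
```

```text
time: 17.12
tool_pos: [463.7, -290.3, 36.6]
tcp_rot: [-179.7, 2.0, -17.1]
ft_force: [0.6, -0.1, -0.3]
finger_gap: 85.3
time: 17.95
tool_pos: [466.8, -291.7, 140.6]
tcp_rot: [-179.7, 2.0, -17.1]
ft_force: [0.6, 0.3, 0.3]
finger_gap: 85.4
at [ 466.8 -291.7  140.6] [-179.68    1.99  -17.09] d [  2.  580.2  59.4] dyaw 10.09 n 31
[[-0.27, -0.9, -0.1, -0.07], [-0.27, -0.9, -0.1, -0.07], [-0.26, -0.9, -0.1, -0.07], [-0.26, -0.9, -0.1, -0.07], [-0.25, -0.9, -0.1, -0.07], [-0.25, -0.9, -0.1, -0.07], [-0.24, -0.9, -0.1, -0.07], [-0.24, -0.91, -0.1, -0.07], [-0.23, -0.91, -0.1, -0.07], [-0.23, -0.91, -0.1, -0.07], [-0.22, -0.91, -0.1, -0.07], [-0.22, -0.91, -0.1, -0.07], [-0.21, -0.91, -0.1, -0.07], [-0.21, -0.91, -0.1, -0.07], [-0.2, -0.91, -0.1, -0.07], [-0.19, -0.92, -0.1, -0.07], [-0.19, -0.92, -0.1, -0.07], [-0.18, -0.92, -0.1, -0.07], [-0.18, -0.92, -0.1, -0.07], [-0.17, -0.92, -0.1, -0.07], [-0.17, -0.92, -0.1, -0.07], [-0.16, -0.92, -0.1, -0.07], [-0.16, -0.92, -0.1, -0.07], [-0.15, -0.92, -0.1, -0.07], [-0.15, -0.92, -0.1, -0.07], [-0.14, -0.92, -0.1, -0.07], [-0.14, -0.93, -0.1, -0.07], [-0.13, -0.93, -0.1, -0.07], [-0.13, -0.93, -0.1, -0.07], [-0.12, -0.93, -0.1, -0.07], [-0.12, -0.93, -0.1, -0.07]]
```

View pics/w5.png

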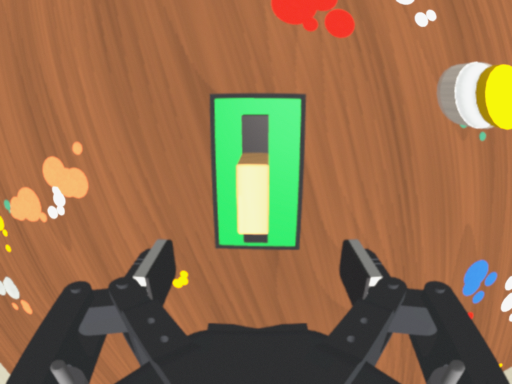

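```bash
python3 -m pendant '[[[-0.1,-0.3,-0.2,0],[-0.2,-0.6,-0.4,0],[-0.2,-0.6,-0.4,0],[-0.2,-0.6,-0.4,0],[-0.2,-0.6,-0.4,0],[-0.2,-0.6,-0.4,0],[-0.2,-0.6,-0.4,0],[-0.2,-0.6,-0.2,0],[-0.2,-0.6,0,0],[-0.2,-0.6,0,0]]]'
python3 -m pendant '[[[-0.2,-0.6,0,0],[-0.2,-0.6,0,0],[-0.2,-0.6,0,0],[-0.2,-0.6,0,0],[-0.2,-0.6,0,0],[-0.2,-0.6,0,0],[-0.2,-0.6,0,0],[-0.2,-0.6,0,0],[-0.2,-0.6,0,0],[-0.2,-0.6,0,0]]]'
```

```text
time: 18.83
tool_pos: [466.3, -160.8, 207.7]
tcp_rot: [-179.7, 1.8, -17.1]
ft_force: [0.0, -0.1, 0.2]
finger_gap: 85.4
time: 19.67
tool_pos: [459.6, -18.8, 207.5]
tcp_rot: [-179.7, 1.9, -16.9]
ft_force: [0.4, 0.1, -0.2]
finger_gap: 85.1
```

```bash
python3 -m pendant '[[[-0.2,-0.7,0,0],[-0.2,-0.7,0,0],[-0.2,-0.7,0,0],[-0.2,-0.7,0,0],[-0.2,-0.7,0,0],[-0.2,-0.7,0,0],[-0.2,-0.7,0,0],[-0.2,-0.7,0,0],[-0.2,-0.7,0,0],[-0.2,-0.7,0,0]]]'
python3 -m pendant '[[[-0.2,-0.65,0,0],[-0.2,-0.65,0,0],[-0.2,-0.65,0,0],[-0.2,-0.65,0,0],[-0.2,-0.6,0,0],[-0.2,-0.5,0,0],[-0.1,-0.3,0,0],[0,0,0,0],[0,0,0,0],[0,0,0,0]]]'
python3 -c "
from h import *
plan([468.8,288.5,200],-7,10);print(sense()['tcp_rot'])"
```

```text
time: 20.5
tool_pos: [455.2, 141.5, 206.5]
tcp_rot: [-179.8, 2.2, -16.8]
ft_force: [-0.7, 0.6, 0.3]
finger_gap: 85.2
time: 21.33
tool_pos: [445.9, 237.2, 205.0]
tcp_rot: [-179.9, 2.5, -16.4]
ft_force: [0.0, 0.2, 0.2]
finger_gap: 85.3
at [445.9 237.2 205. ] [-179.94    2.49  -16.45] d [22.9 51.3 -5. ] dyaw 9.45 n 10
[[0.04, -0.28, 0.03, -0.21], [0.04, -0.28, 0.03, -0.21], [0.05, -0.28, 0.03, -0.21], [0.05, -0.28, 0.03, -0.21], [0.06, -0.28, 0.03, -0.21], [0.06, -0.27, 0.03, -0.21], [0.06, -0.27, 0.03, -0.21], [0.07, -0.27, 0.03, -0.21], [0.07, -0.27, 0.03, -0.21], [0.08, -0.27, 0.03, -0.21]]
[-179.94198037    2.4856256   -16.44580636]
```

```bash
python3 -m pendant '[[[0.04,-0.26,0.03,-0.21],[0.04,-0.26,0.03,-0.21],[0.05,-0.26,0.03,-0.21],[0.05,-0.26,0.03,-0.21],[0.06,-0.26,0.03,-0.2],[0.06,-0.25,0.03,-0.2],[0.06,-0.2,0.03,-0.2],[0.07,-0.2,0.03,-0.2],[0,0,0,0],[0,0,0,0]]]'
python3 -c "
from h import *
plan([468.8,288.5,200],-7,10);s=sense();print(s['tcp_rot'],s['joint_pos'].round(2))
import cv2
im=snapshot('wrist');cv2.imwrite('pics/w6.png',im[:,:,::-1])"
```

```text
time: 22.17
tool_pos: [465.8, 275.5, 199.1]
tcp_rot: [-179.6, 2.5, -8.2]
ft_force: [0.2, -0.6, -0.6]
finger_gap: 85.5
at [465.8 275.5 199.1] [-179.61    2.45   -8.23] d [ 3.  13.   0.9] dyaw 1.23 n 10
[[0.01, -0.07, -0.0, -0.03], [0.01, -0.07, -0.0, -0.03], [0.01, -0.07, -0.0, -0.03], [0.01, -0.07, -0.0, -0.03], [0.01, -0.07, -0.0, -0.03], [0.01, -0.07, -0.0, -0.03], [0.01, -0.07, -0.0, -0.03], [0.01, -0.07, -0.0, -0.03], [0.01, -0.07, -0.0, -0.03], [0.01, -0.07, -0.0, -0.03]]
[-179.61198047    2.45040141   -8.23007368] [24.06  1.02 95.45  1.64 85.39 32.14]
```

View pics/w6.png

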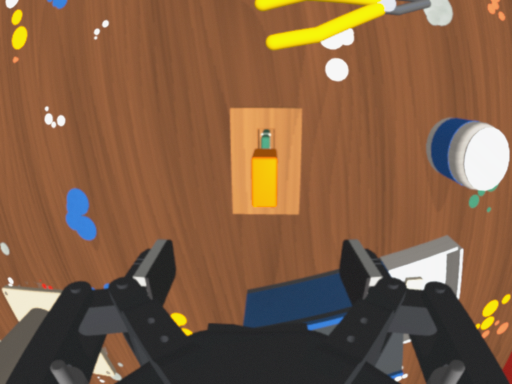

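```bash
python3 -m pendant '[[[0,0,0.6,0],[0,0,0.9,0],[0,0,0.9,0],[0,0,0.5,0],[0,0,0,0],[0,0,0,0],[0,0,-0.2,0],[0,0,-0.2,0],[0,0,-0.2,0],[0,0,-0.2,0]]]'
python3 -c "
from h import *
s=sense();print(s['tcp_rot'],s['joint_pos'].round(2))"
```

```text
time: 23.05
tool_pos: [464.0, 275.1, 155.6]
tcp_rot: [-179.6, 2.4, -8.3]
ft_force: [-0.8, -0.3, -0.2]
finger_gap: 85.3
[-179.57887649    2.36304811   -8.34998332] [24.11  2.47 98.61  1.65 80.7  32.18]
```

```bash
python3 -m pendant '[[[-0.4,0.3,0,0],[-0.8,0.65,0,0],[-0.8,0.65,0,0],[-0.8,0.65,0,0],[-0.8,0.65,0,0],[-0.4,0.3,0,0],[0,0,0,0],[0.15,-0.12,0,0],[0.2,-0.16,0,0],[0.2,-0.16,0,0]]]'
python3 -c "
from h import *
s=sense();print(s['tcp_rot'],s['joint_pos'].round(2))"
```

```text
time: 23.88
tool_pos: [393.0, 232.3, 171.2]
tcp_rot: [-178.9, 1.2, -8.3]
ft_force: [0.4, -0.9, -0.5]
finger_gap: 85.4
[-178.88675851    1.24219172   -8.34583605] [ 22.86 -12.99 111.41   1.61  82.07  30.99]
```

```bash
python3 -m pendant '[[[0,-0.2,-0.05,0],[0,-0.4,-0.05,0],[0,-0.4,-0.05,0],[0,-0.4,-0.05,0],[0,-0.4,-0.05,0],[0,-0.4,-0.05,0],[0,-0.4,-0.05,0],[0,-0.4,-0.05,0],[0,-0.4,-0.05,0],[0,-0.4,-0.05,0]]]'
python3 -m pendant '[[[0,-0.4,0,0],[0,-0.4,0,0],[0,-0.4,0,0],[0,-0.4,0,0],[0,-0.2,0,0],[0,0,0,0],[0.3,0.3,0,0],[0.6,0.7,0,0],[0.6,0.7,0,0],[0.6,0.7,0,0]]]'
python3 -c "
from h import *
s=sense();print(s['tcp_rot'],s['joint_pos'].round(2))
plan([468.8,288.5,200],-7,10)"
```

```text
time: 24.72
tool_pos: [407.5, 316.7, 182.8]
tcp_rot: [-178.9, 1.3, -8.3]
ft_force: [0.3, -0.3, 1.0]
finger_gap: 85.4
time: 25.55
tool_pos: [447.7, 304.1, 181.4]
tcp_rot: [-178.9, 1.4, -7.9]
ft_force: [-0.3, 0.3, 0.2]
finger_gap: 85.3
[-178.91704475    1.3748835    -7.9291676 ] [27.62  0.34 98.    1.7  82.16 35.32]
at [447.7 304.1 181.4] [-178.92    1.37   -7.93] d [ 21.1 -15.6  18.6] dyaw 0.93 n 10
[[0.12, 0.06, -0.09, -0.02], [0.11, 0.06, -0.09, -0.02], [0.11, 0.06, -0.09, -0.02], [0.11, 0.06, -0.09, -0.02], [0.11, 0.06, -0.09, -0.02], [0.11, 0.06, -0.09, -0.02], [0.11, 0.06, -0.09, -0.02], [0.11, 0.06, -0.09, -0.02], [0.11, 0.06, -0.09, -0.02], [0.11, 0.06, -0.09, -0.02]]
```

Run:
```python
import cv2
a=cv2.imread("pics/w6.png")
cv2.imwrite("pics/w6c.png",cv2.resize(a[100:222,215:315],None,fx=4.9,fy=4.9,interpolation=cv2.INTER_CUBIC))
```

```text
(no output)
```

View pics/w6c.png

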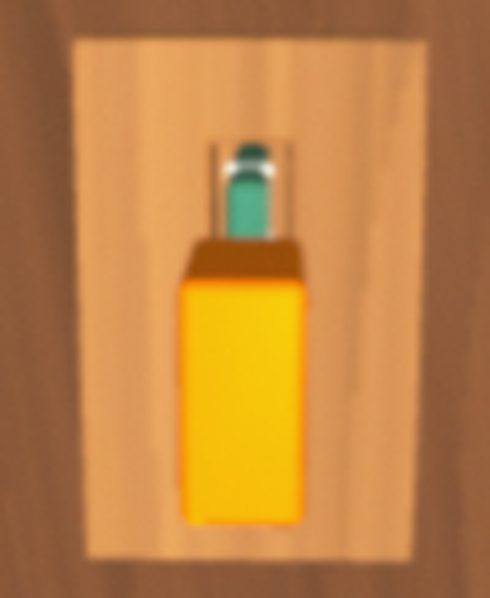

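Run:
```python
from h import *
s=dict(tool_pos=np.array([465.8,275.5,199.1]),tcp_rot=np.array([-179.61198047,2.45040141,-8.23007368])); C=lambda U,V:cr(U,V,215,100,4.9,4.9)
print(wfit(s,[(C(181,281),(-10,20,125)),(C(305,281),(10,20,125)),(C(301,524),(10,-20,125)),(C(183,524),(-10,-20,125))],[469,288,-.1]))
print(wfit(s,[(C(72,39),(-35,55,50)),(C(427,40),(35,55,50)),(C(413,560),(35,-55,50)),(C(87,560),(-35,-55,50))],[469,288,-.1]))
plan([469.5,287.5,181],-8,10)
```

```text
(array([469. , 287.3]), np.float64(-7.92), [[-0.8, -0.5], [0.7, -0.4], [0.8, 0.6], [-0.7, 0.4]])
(array([469. , 286.9]), np.float64(-7.76), [[0.4, 0.4], [-0.4, 0.1], [-0.3, -0.1], [0.3, -0.6]])
at [447.7 304.1 181.4] [-178.92    1.37   -7.93] d [ 21.8 -16.6  -0.4] dyaw -0.07 n 10
[[0.12, 0.07, 0.0, 0.0], [0.12, 0.07, 0.0, 0.0], [0.12, 0.07, 0.0, 0.0], [0.12, 0.07, 0.0, 0.0], [0.12, 0.07, 0.0, 0.0], [0.12, 0.07, 0.0, 0.0], [0.12, 0.07, 0.0, 0.0], [0.12, 0.07, 0.0, 0.0], [0.12, 0.07, 0.0, 0.0], [0.12, 0.07, 0.0, 0.0]]
```

```bash
python3 -m pendant '[[[0.05,0.03,0,0],[0.1,0.05,0,0],[0.1,0.05,0.1,0],[0.1,0.05,0.2,0],[0,0,0.3,0],[0,0,0.3,0],[0,0,0.3,0],[0,0,0.3,0],[0,0,0.1,0],[0,0,0,0]]]'
python3 -c "
from h import *
plan([469.3,287.7,86.3],-7.8,10)"
```

```text
time: 26.38
tool_pos: [454.3, 296.6, 144.4]
tcp_rot: [-179.0, 1.4, -8.1]
ft_force: [-0.6, 0.5, -0.3]
finger_gap: 85.2
at [454.3 296.6 144.4] [-179.03    1.45   -8.1 ] d [ 15.   -8.9 -58.1] dyaw 0.3 n 10
[[0.08, 0.03, 0.29, -0.01], [0.08, 0.03, 0.29, -0.01], [0.08, 0.03, 0.29, -0.01], [0.08, 0.03, 0.29, -0.01], [0.08, 0.03, 0.29, -0.01], [0.08, 0.03, 0.29, -0.01], [0.08, 0.03, 0.29, -0.01], [0.08, 0.03, 0.29, -0.01], [0.08, 0.03, 0.29, -0.01], [0.08, 0.03, 0.29, -0.01]]
```

```bash
python3 -m pendant '[[[0.2,0.08,0,0],[0.25,0.08,0.05,0],[0.25,0.08,0.1,0],[0.15,0.05,0.25,0],[0.03,0,0.35,0],[0,0,0.35,0],[0,0,0.35,0],[0,0,0.35,0],[0,0,0.2,0],[0,0,0,0]]]'
python3 -c "
from h import *
plan([469.3,287.7,86.3],-7.8,10)"
```

```text
time: 27.22
tool_pos: [471.8, 288.3, 99.3]
tcp_rot: [-179.0, 1.5, -8.1]
ft_force: [-0.8, -0.7, -0.8]
finger_gap: 85.6
at [471.8 288.3  99.3] [-179.04    1.45   -8.1 ] d [ -2.5  -0.6 -13. ] dyaw 0.3 n 10
[[-0.01, 0.0, 0.06, -0.01], [-0.01, 0.0, 0.06, -0.01], [-0.01, 0.0, 0.06, -0.01], [-0.01, 0.0, 0.06, -0.01], [-0.01, 0.0, 0.06, -0.01], [-0.01, 0.0, 0.06, -0.01], [-0.01, 0.0, 0.06, -0.01], [-0.01, 0.0, 0.06, -0.01], [-0.01, 0.0, 0.06, -0.01], [-0.01, 0.0, 0.06, -0.01]]
```

```bash
python3 -m pendant '[[[-0.04,0,0.1,0],[-0.04,0.02,0.15,0],[-0.03,0,0.15,0],[0,0,0.12,0],[0,0,0.05,0],[0,0,0,0],[0,0,0,0],[0,0,0,0],[0,0,0,0],[0,0,0,0]]]'
python3 -m pendant '[[[0,0,0,0],[0,0,0,0],[0,0,0,0],[0,0,0,0],[0,0,0,0],[0,0,0,0],[0,0,0,0],[0,0,0,0],[0,0,0,0],[0,0,0,0]]]' -1 60
python3 -c "
from h import *
s=sense();print(s['tcp_rot'],s['wrist_torque'])
plan([469.3,287.7,86.3],-7.8,10)"
```

```text
time: 28.05
tool_pos: [469.2, 289.1, 87.5]
tcp_rot: [-179.0, 1.4, -8.1]
ft_force: [-0.4, -0.2, 0.1]
finger_gap: 85.4
time: 28.88
tool_pos: [469.8, 289.2, 88.2]
tcp_rot: [-179.0, 1.3, -8.1]
ft_force: [0.7, 0.5, 1.0]
finger_gap: 19.7
[-178.9581629     1.32265965   -8.06885344] [-0.0036787  -0.12761091  0.00291658]
at [469.8 289.2  88.2] [-178.96    1.32   -8.07] d [-0.5 -1.5 -1.9] dyaw 0.27 n 10
[[-0.0, 0.01, 0.01, -0.01], [-0.0, 0.01, 0.01, -0.01], [-0.0, 0.01, 0.01, -0.01], [-0.0, 0.01, 0.01, -0.01], [-0.0, 0.01, 0.01, -0.01], [-0.0, 0.01, 0.01, -0.01], [-0.0, 0.01, 0.01, -0.01], [-0.0, 0.01, 0.01, -0.01], [-0.0, 0.01, 0.01, -0.01], [-0.0, 0.01, 0.01, -0.01]]
```

```bash
python3 -m pendant '[[[0,0,-0.2,0],[0,0,-0.5,0],[0,0,-0.5,0],[0,0,-0.5,0],[0,0,-0.5,0],[0,0,-0.5,0],[0,0,-0.5,0],[0,0,-0.5,0],[0,0,-0.5,0],[0,0,-0.5,0]]]'
python3 -m pendant '[[[0,0,-0.5,0],[0,0,-0.5,0],[0,0,-0.3,0],[0,0.2,0,0.0],[0,0.4,0,-0.1],[0,0.5,0,-0.15],[0,0.5,0,-0.15],[0,0.5,0,-0.15],[0,0.5,0,-0.15],[0,0.5,0,-0.15]]]'
python3 -c "
from h import *
s=sense();print(s['ft_force'],s['finger_gap'])
plan([536,41,225],7.6,20)"
```

```text
time: 29.72
tool_pos: [471.0, 286.6, 191.3]
tcp_rot: [-179.0, 1.4, -8.1]
ft_force: [-0.5, 0.2, -1.4]
finger_gap: 19.7
time: 30.55
tool_pos: [463.6, 220.7, 219.3]
tcp_rot: [-178.9, 1.3, -3.7]
ft_force: [-0.4, -0.7, -0.9]
finger_gap: 19.3
[-0.36001674 -0.67463091 -0.87660975] 19.34672282557887
at [463.6 220.7 219.3] [-178.91    1.34   -3.74] d [  72.4 -179.7    5.7] dyaw 11.34 n 20
[[0.21, 0.44, -0.01, -0.12], [0.21, 0.44, -0.01, -0.12], [0.2, 0.44, -0.01, -0.12], [0.2, 0.44, -0.01, -0.12], [0.19, 0.44, -0.01, -0.12], [0.19, 0.45, -0.01, -0.12], [0.18, 0.45, -0.01, -0.12], [0.18, 0.45, -0.01, -0.12], [0.17, 0.45, -0.01, -0.12], [0.17, 0.45, -0.01, -0.12], [0.17, 0.46, -0.01, -0.12], [0.16, 0.46, -0.01, -0.12], [0.16, 0.46, -0.01, -0.12], [0.15, 0.46, -0.01, -0.12], [0.15, 0.46, -0.01, -0.12], [0.14, 0.46, -0.01, -0.12], [0.14, 0.46, -0.01, -0.12], [0.13, 0.47, -0.01, -0.12], [0.13, 0.47, -0.01, -0.12], [0.12, 0.47, -0.01, -0.12]]
```

```bash
python3 -m pendant '[[[0.35,0.45,0,-0.12],[0.35,0.45,0,-0.12],[0.35,0.45,0,-0.12],[0.35,0.45,0,-0.12],[0.35,0.45,0,-0.12],[0.35,0.45,0,-0.12],[0.35,0.45,0,-0.12],[0.35,0.45,0,-0.12],[0.35,0.45,0,-0.12],[0.35,0.45,0,-0.12]]]'
python3 -c "
from h import *
s=sense();print(s['tcp_rot'])
plan([640,45,222],7.6,10)"
```

```text
time: 31.38
tool_pos: [526.1, 117.0, 205.7]
tcp_rot: [-179.0, 2.2, 2.2]
ft_force: [0.5, 1.3, -1.6]
finger_gap: 19.4
[-179.01327174    2.15575473    2.22546321]
at [526.1 117.  205.7] [-179.01    2.16    2.23] d [113.9 -72.   16.3] dyaw 5.37 n 10
[[0.55, 0.38, -0.08, -0.12], [0.55, 0.39, -0.08, -0.12], [0.55, 0.39, -0.08, -0.12], [0.54, 0.4, -0.08, -0.12], [0.54, 0.4, -0.08, -0.12], [0.54, 0.41, -0.08, -0.12], [0.53, 0.41, -0.08, -0.12], [0.53, 0.42, -0.08, -0.12], [0.52, 0.42, -0.08, -0.12], [0.52, 0.43, -0.08, -0.12]]
```

```bash
python3 -m pendant '[[[0,0.3,-0.2,-0.12],[0,0.35,-0.2,-0.12],[0,0.35,-0.2,-0.12],[0,0.35,-0.1,-0.12],[0,0.35,0,-0.12],[0,0.35,0,-0.12],[0,0.35,0,-0.12],[0,0.35,0,-0.12],[0,0.3,0,-0.12],[0,0.1,0,0]]]'
python3 -c "
from h import *
s=sense();print(s['tcp_rot'],s['joint_pos'].round(2))
plan([536,41,222],7.6,10)"
```

```text
time: 32.22
tool_pos: [529.7, 45.5, 217.6]
tcp_rot: [-178.8, 2.3, 7.7]
ft_force: [-0.0, -0.0, -0.6]
finger_gap: 19.3
[-178.84032626    2.28983463    7.69212689] [-1.16 -0.4  94.93  0.79 87.91 -8.88]
at [529.7  45.5 217.6] [-178.84    2.29    7.69] d [ 6.3 -4.5  4.4] dyaw -0.09 n 10
[[0.03, 0.03, -0.02, 0.0], [0.03, 0.03, -0.02, 0.0], [0.03, 0.03, -0.02, 0.0], [0.03, 0.03, -0.02, 0.0], [0.03, 0.03, -0.02, 0.0], [0.03, 0.03, -0.02, 0.0], [0.03, 0.03, -0.02, 0.0], [0.03, 0.03, -0.02, 0.0], [0.03, 0.03, -0.02, 0.0], [0.03, 0.03, -0.02, 0.0]]
```

```bash
python3 -m pendant '[[[-0.5,0,0,0],[-1,0,0,0],[-1,0,0,0],[-1,0,0,0],[-1,0,0,0],[-0.5,0,0,0],[0,0,0,0],[0,0,0,0],[0,0,0,0],[0,0,0,0]]]'
python3 -c "
from h import *
s=sense();print(s['tcp_rot'],s['joint_pos'].round(2))
plan([536,41,222],7.6,10)"
```

```text
time: 33.05
tool_pos: [427.9, 30.6, 220.5]
tcp_rot: [-178.8, 2.3, 7.7]
ft_force: [0.4, -0.0, -1.6]
finger_gap: 19.6
[-178.78441953    2.28033935    7.66055415] [ -3.41 -17.2  109.7    0.76  89.97 -11.06]
at [427.9  30.6 220.5] [-178.78    2.28    7.66] d [108.1  10.4   1.5] dyaw -0.06 n 10
[[0.54, 0.02, -0.01, 0.0], [0.54, 0.02, -0.01, 0.0], [0.54, 0.02, -0.01, 0.0], [0.54, 0.02, -0.01, 0.0], [0.54, 0.02, -0.01, 0.0], [0.54, 0.02, -0.01, 0.0], [0.54, 0.02, -0.01, 0.0], [0.54, 0.02, -0.01, 0.0], [0.54, 0.02, -0.01, 0.0], [0.54, 0.02, -0.01, 0.0]]
```

```bash
python3 -m pendant '[[[0.4,-0.3,0,0],[0.8,-0.65,0,0],[0.8,-0.65,0,0],[0.8,-0.65,0,0],[0.8,-0.65,0,0],[0.4,-0.3,0,0],[0,0,0,0],[0,0,0,0],[0,0,0,0],[0,0,0,0]]]'
python3 -c "
from h import *
s=sense();print(s['tcp_rot'],s['joint_pos'].round(2))
plan([536,41,222],7.6,10)"
```

```text
time: 33.88
tool_pos: [507.6, 112.0, 215.4]
tcp_rot: [-178.7, 2.4, 7.6]
ft_force: [-0.5, 0.1, -0.2]
finger_gap: 19.0
[-178.73859784    2.38745566    7.6333083 ] [ 5.95 -2.25 96.99  1.19 87.68 -1.73]
at [507.6 112.  215.4] [-178.74    2.39    7.63] d [ 28.4 -71.    6.6] dyaw -0.03 n 10
[[0.09, 0.37, -0.03, 0.0], [0.09, 0.37, -0.03, 0.0], [0.09, 0.37, -0.03, 0.0], [0.09, 0.37, -0.03, 0.0], [0.09, 0.37, -0.03, 0.0], [0.09, 0.37, -0.03, 0.0], [0.09, 0.37, -0.03, 0.0], [0.09, 0.37, -0.03, 0.0], [0.09, 0.37, -0.03, 0.0], [0.09, 0.37, -0.03, 0.0]]
```

```bash
python3 -m pendant '[[[-0.4,0.3,0,0],[-0.8,0.65,0,0],[-0.8,0.65,0,0],[-0.8,0.65,0,0],[-0.8,0.65,0,0],[-0.4,0.3,0,0],[0,0,0,0],[0.15,-0.12,0,0],[0.2,-0.16,0,0],[0.2,-0.16,0,0]]]'
python3 -c "
from h import *
s=sense();print(s['tcp_rot'],s['joint_pos'].round(2))
plan([536,41,222],7.6,10)"
```

```text
time: 34.72
tool_pos: [439.4, 40.5, 217.5]
tcp_rot: [-178.9, 2.2, 7.3]
ft_force: [0.4, -0.3, -0.9]
finger_gap: 19.4
[-178.85918982    2.24639993    7.25616525] [ -2.03 -15.09 108.31   0.76  89.18  -9.29]
at [439.4  40.5 217.5] [-178.86    2.25    7.26] d [96.6  0.5  4.5] dyaw 0.34 n 10
[[0.48, 0.06, -0.02, -0.01], [0.48, 0.06, -0.02, -0.01], [0.48, 0.06, -0.02, -0.01], [0.48, 0.06, -0.02, -0.01], [0.48, 0.06, -0.02, -0.01], [0.48, 0.06, -0.02, -0.01], [0.48, 0.06, -0.02, -0.01], [0.48, 0.06, -0.02, -0.01], [0.48, 0.06, -0.02, -0.01], [0.48, 0.06, -0.02, -0.01]]
```

```bash
python3 -m pendant '[[[0.2,0.03,-0.01,0],[0.4,0.03,-0.02,0],[0.45,0.03,-0.02,0],[0.45,0.03,-0.02,0],[0.45,0.03,-0.02,0],[0.45,0.03,-0.02,0],[0.45,0.03,-0.02,0],[0.45,0.03,-0.02,0],[0.45,0.03,-0.02,0],[0.4,0,-0.02,0]]]'
python3 -m pendant '[[[0.2,0,-0.1,0],[0,0,-0.4,0],[0,0,-0.5,0],[0,0,-0.5,0],[0,0,-0.5,0],[0,0,-0.5,0],[0,0,-0.5,0],[0,0,-0.5,0],[0,0,-0.3,0],[0,0,0,0]]]'
python3 -m pendant '[[[0,0,0.6,0],[0,0,1,0],[0,0,1,0],[0,0,1,0],[0,0,0.8,0],[0,0,0,0],[0,0,0,0],[0,0,0,0],[0,0,0,0],[0,0,0,0]]]'
python3 -c "
from h import *
s=sense();print(s['tcp_rot'],s['joint_pos'].round(2))
plan([536,41,222],7.6,10)"
```

```text
time: 35.55
tool_pos: [532.0, 53.8, 214.8]
tcp_rot: [-178.8, 2.4, 7.9]
ft_force: [-0.2, -0.8, -1.6]
finger_gap: 19.6
time: 36.38
tool_pos: [542.0, 55.3, 300.0]
tcp_rot: [-178.8, 2.3, 8.1]
ft_force: [-0.4, -0.2, -1.4]
finger_gap: 19.1
time: 37.22
tool_pos: [536.0, 56.5, 203.4]
tcp_rot: [-178.8, 2.5, 8.0]
ft_force: [0.0, -1.0, -1.4]
finger_gap: 19.4
[-178.75277561    2.47488086    8.02832503] [-4.000e-02  1.360e+00  9.466e+01  8.900e-01  8.660e+01 -8.120e+00]
at [536.   56.5 203.4] [-178.75    2.47    8.03] d [ -0.  -15.5  18.6] dyaw -0.43 n 10
[[-0.01, 0.08, -0.09, 0.01], [-0.01, 0.08, -0.09, 0.01], [-0.01, 0.08, -0.09, 0.01], [-0.01, 0.08, -0.09, 0.01], [-0.01, 0.08, -0.09, 0.01], [-0.01, 0.08, -0.09, 0.01], [-0.01, 0.08, -0.09, 0.01], [-0.01, 0.08, -0.09, 0.01], [-0.01, 0.08, -0.09, 0.01], [-0.01, 0.08, -0.09, 0.01]]
```

Run:
```python
from h import *
print(sense()['tcp_rot'])
s=sense();a=snapshot('scene');b=snapshot('side');c=snapshot('wrist')
cv2.imwrite('pics/s7.png',cv2.resize(a[130:230,190:310,::-1],None,fx=6,fy=6,interpolation=cv2.INTER_CUBIC))
cv2.imwrite('pics/d7.png',cv2.resize(b[110:230,210:330,::-1],None,fx=5,fy=5,interpolation=cv2.INTER_CUBIC))
cv2.imwrite('pics/w7.png',c[:,:,::-1])
for n in('scene','side'): print(n,proj(n,s['tool_pos']))
```

```text
[-178.75277561    2.47488086    8.02832503]
scene [[239.21585828 166.16317245]]
side [[280.23097296 167.98773022]]
```

View pics/s7.png

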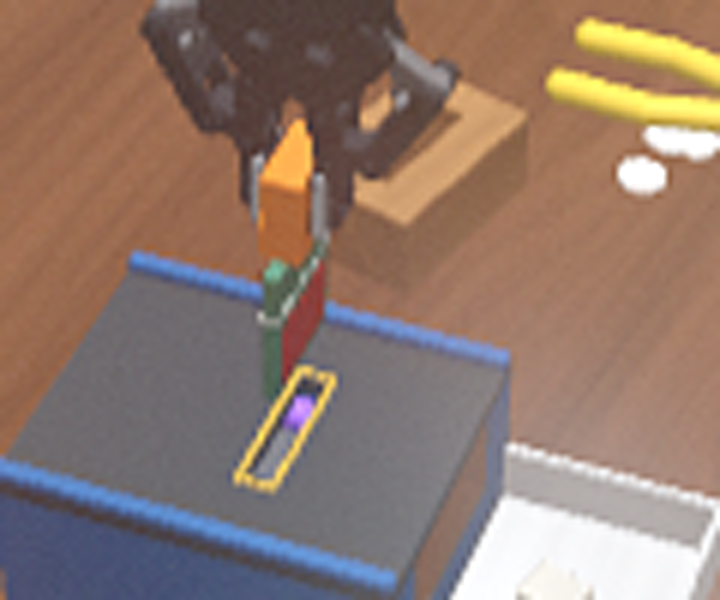

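View pics/d7.png

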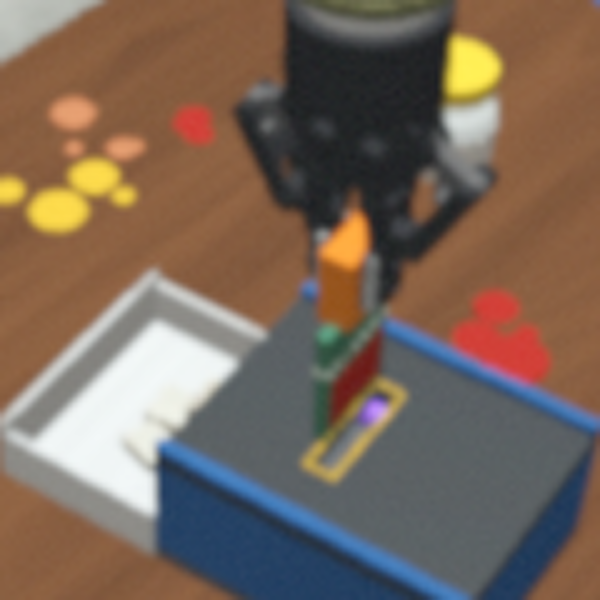

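View pics/w7.png

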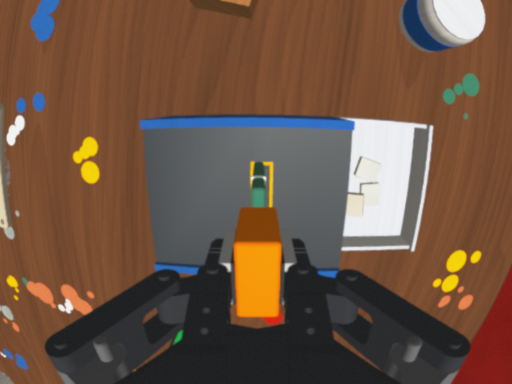

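```bash
python3 -m pendant '[[[0.03,0.1,0.1,0.01],[0.03,0.13,0.2,0.01],[0.02,0.13,0.2,0.01],[0.02,0.13,0.2,0.01],[0.02,0.1,0.15,0.01],[0,0.05,0.1,0],[0,0,0,0],[0,0,0,0],[0,0,0,0],[0,0,0,0]]]'
python3 - <<'E'
from h import *
s=sense();print(s['tcp_rot'],s['ft_force'])
plan([539.8,43.2,180],7.6,10)
c=snapshot('wrist');a=snapshot('scene');b=snapshot('side')
cv2.imwrite('pics/s8.png',cv2.resize(a[150:220,200:280,::-1],None,fx=8,fy=8,interpolation=cv2.INTER_CUBIC))
cv2.imwrite('pics/d8.png',cv2.resize(b[150:220,240:320,::-1],None,fx=8,fy=8,interpolation=cv2.INTER_CUBIC))
cv2.imwrite('pics/w8.png',c[:,:,::-1]);cv2.imwrite('pics/w8c.png',cv2.resize(c[130:220,215:315,::-1],None,fx=6,fy=6,interpolation=cv2.INTER_CUBIC))
E
```

```text
time: 38.2
tool_pos: [540.6, 42.6, 183.1]
tcp_rot: [-178.8, 2.3, 7.7]
ft_force: [-0.3, 0.2, -1.1]
finger_gap: 19.5
[-178.78706572    2.34481431    7.7399535 ] [-0.32409384  0.23914979 -1.06949221]
at [540.6  42.6 183.1] [-178.79    2.34    7.74] d [-0.8  0.6 -3.1] dyaw -0.14 n 10
[[-0.0, -0.0, 0.02, 0.0], [-0.0, -0.0, 0.02, 0.0], [-0.0, -0.0, 0.02, 0.0], [-0.0, -0.0, 0.02, 0.0], [-0.0, -0.0, 0.02, 0.0], [-0.0, -0.0, 0.02, 0.0], [-0.0, -0.0, 0.02, 0.0], [-0.0, -0.0, 0.02, 0.0], [-0.0, -0.0, 0.02, 0.0], [-0.0, -0.0, 0.02, 0.0]]
```

View pics/w8c.png

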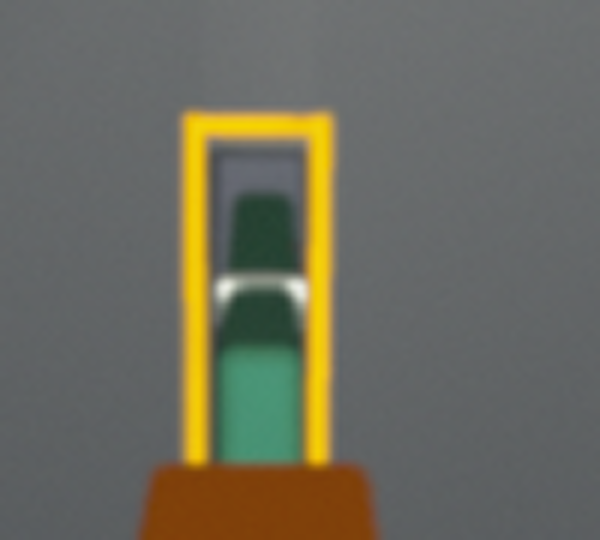

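View pics/s8.png

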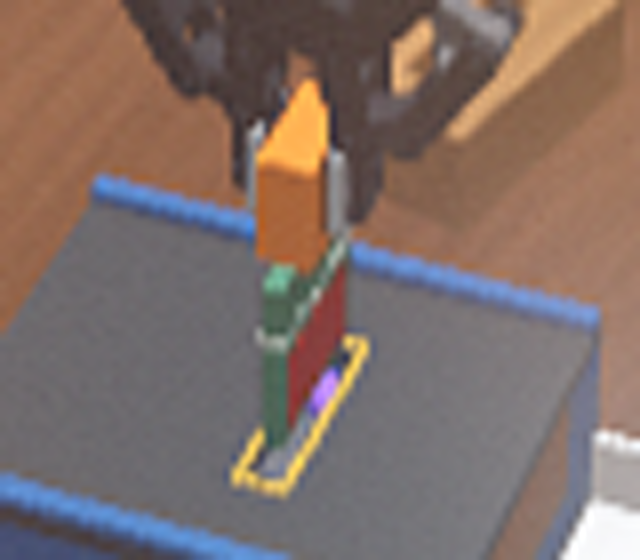

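View pics/d8.png

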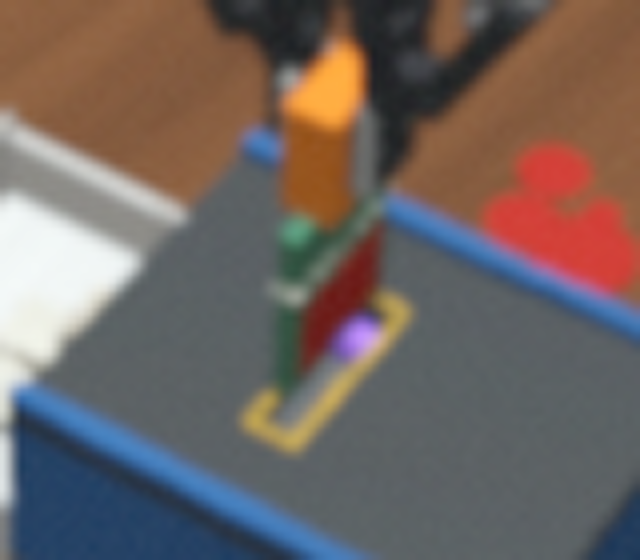

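```bash
cat >> h.py <<'E'
def tproj(t):  # tool-frame points -> wrist px
    H=CAL["wrist"]["hand_eye"]; c=(np.atleast_2d(np.array(t,float))-H[:3,3])@H[:3,:3]; K=CAL["wrist"]["mtx"]; rr=np.hypot(c[:,0],c[:,1]); th=np.arctan2(rr,c[:,2])
    return np.c_[K[0,2]+K[0,0]*th*c[:,0]/rr,K[1,2]+K[1,1]*th*c[:,1]/rr]
E
python3 - <<'E'
from h import *
s=sense(); B=[536.2,41.2,np.radians(7.6)]
f=lambda p:((p-np.array([215,130])+.5)*6-.5).round(0).tolist()
print("slot",f(wproj(s,place(B,[[-6,32,90],[6,32,90]]))), "frame3", f(wproj(s,place(B,[[-10,36,90],[10,36,90],[-10,0,90],[10,0,90]]))))
for y0 in(-2,0,2): print(y0,f(tproj([[-4,-30+y0,83.2],[4,-30+y0,83.2],[-4,-30+y0,33.2],[4,-30+y0,33.2],[-10,-20+y0,8.2],[10,-20+y0,8.2]])))
E
```

```text
slot [[213.0, 152.0], [302.0, 153.0]] frame3 [[184.0, 123.0], [332.0, 124.0], [185.0, 379.0], [329.0, 381.0]]
-2 [[233.0, 147.0], [295.0, 147.0], [226.0, 238.0], [305.0, 238.0], [156.0, 412.0], [378.0, 412.0]]
0 [[233.0, 162.0], [295.0, 162.0], [226.0, 257.0], [305.0, 257.0], [156.0, 433.0], [378.0, 433.0]]
2 [[233.0, 177.0], [295.0, 177.0], [227.0, 276.0], [305.0, 276.0], [156.0, 454.0], [377.0, 454.0]]
```

```bash
python3 -m pendant '[[[-0.02,-0.04,0,0],[-0.02,-0.04,0,0],[0,0,0,0],[0,0,0,0],[0,0.005,0.1,0],[0,0.005,0.15,0],[0,0.005,0.15,0],[0,0,0,0],[0,0,0,0],[0,0,0,0]]]'
python3 - <<'E'
from h import *
s=sense();print(s['tcp_rot'],s['ft_force'],s['wrist_torque'])
B=[536.2,41.2,np.radians(7.6)]
p=s['tool_pos'];d=p-np.array([536.2,41.2,90]);c,q=np.cos(B[2]),np.sin(B[2]);R=Rt(s);k=(p[2]-123.2)
print('local',c*d[0]+q*d[1],-q*d[0]+c*d[1],'want',1.36+.041*k,2.4)
c=snapshot('wrist');cv2.imwrite('pics/w9c.png',cv2.resize(c[130:220,215:315,::-1],None,fx=6,fy=6,interpolation=cv2.INTER_CUBIC))
E
```

```text
time: 39.18
tool_pos: [539.2, 44.4, 174.6]
tcp_rot: [-178.8, 2.3, 7.8]
ft_force: [-0.0, 0.3, -1.0]
finger_gap: 19.5
[-178.79333647    2.30661338    7.77303253] [-0.01602068  0.25250555 -1.02008313] [ 0.00261778 -0.02875064  0.05395849]
local 3.4396939180951933 2.785610907074957 want 3.4675552199775224 2.4
```

View pics/w9c.png

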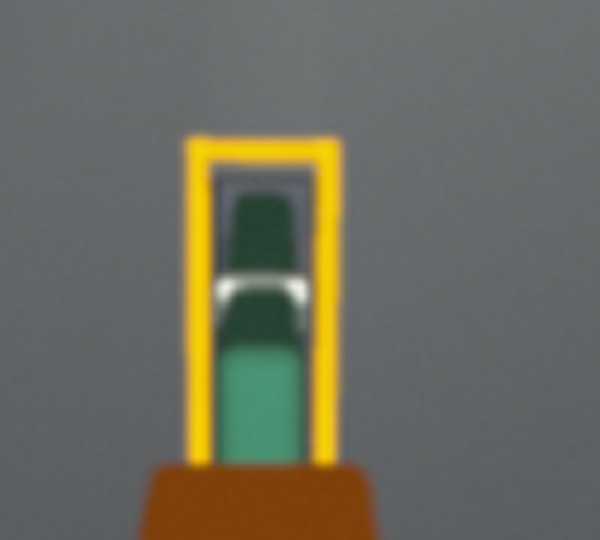

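```bash
python3 -m pendant '[[[0,0,0.1,0],[0,0.004,0.15,0],[0,0.004,0.15,0],[0,0.004,0.15,0],[0,0.004,0.15,0],[0,0.004,0.15,0],[0,0.004,0.15,0],[0,0,0.1,0],[0,0,0,0],[0,0,0,0]]]'
cat > chk.py <<'E'
from h import *
s=sense();print(s['tcp_rot'],s['ft_force'],s['wrist_torque'])
p=s['tool_pos'];d=p-np.array([536.2,41.2,90]);a=np.radians(7.6);c,q=np.cos(a),np.sin(a);k=(p[2]-123.2)
print('local',c*d[0]+q*d[1],-q*d[0]+c*d[1],'want',1.36+.041*k,2.4)
E
python3 chk.py
```

```text
time: 40.07
tool_pos: [538.1, 44.2, 149.9]
tcp_rot: [-178.8, 2.3, 7.8]
ft_force: [-0.1, -0.1, -0.3]
finger_gap: 19.2
[-178.78900482    2.33488487    7.76555336] [-0.07691076 -0.13105108 -0.34144136] [-0.02616294 -0.04750378  0.00096703]
local 2.2663587196647246 2.743701781130632 want 2.4528145025844887 2.4
```

No contact so far; 27 mm to go.

```bash
python3 -m pendant '[[[0,0,0.1,0],[0,0.004,0.15,0],[0,0.004,0.15,0],[0,0.004,0.15,0],[0,0.004,0.15,0],[0,0.004,0.15,0],[0,0.004,0.12,0],[0,0,0.05,0],[0,0,0,0],[0,0,0,0]]]'
python3 chk.py
python3 - <<'E'
from h import *
a=snapshot('scene');b=snapshot('side');c=snapshot('wrist')
cv2.imwrite('pics/s10.png',cv2.resize(a[160:230,200:280,::-1],None,fx=8,fy=8,interpolation=cv2.INTER_CUBIC))
cv2.imwrite('pics/d10.png',cv2.resize(b[160:230,240:320,::-1],None,fx=8,fy=8,interpolation=cv2.INTER_CUBIC))
cv2.imwrite('pics/w10c.png',cv2.resize(c[110:210,205:315,::-1],None,fx=6,fy=6,interpolation=cv2.INTER_CUBIC))
E
```

```text
time: 40.9
tool_pos: [537.2, 44.1, 127.3]
tcp_rot: [-178.8, 2.3, 7.8]
ft_force: [0.3, 0.2, -1.1]
finger_gap: 19.2
[-178.78813236    2.32900112    7.76848776] [ 0.26538634  0.1729218  -1.12951735] [-0.06533991 -0.05691764  0.0108102 ]
local 1.3994490544521618 2.7171137595486528 want 1.5274484520198508 2.4
```

View pics/s10.png

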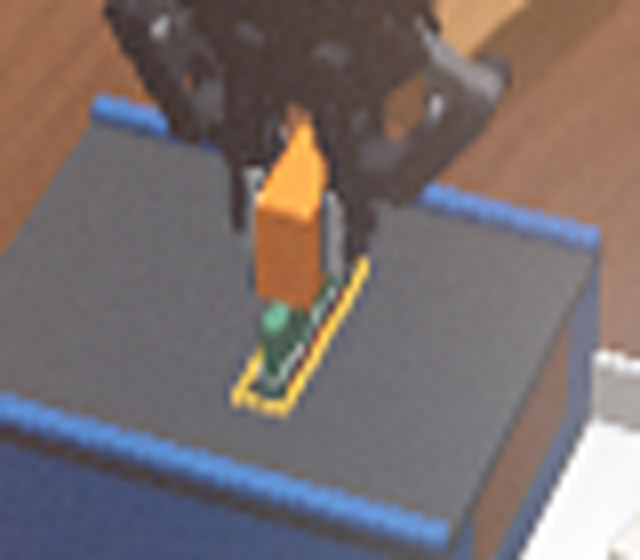

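View pics/d10.png

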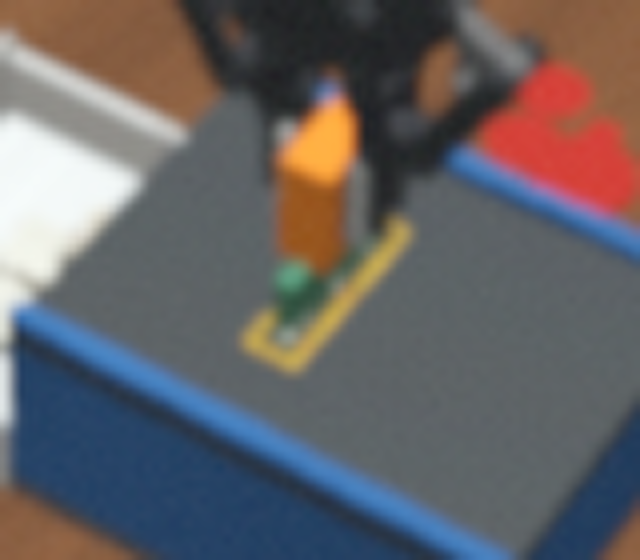

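View pics/w10c.png

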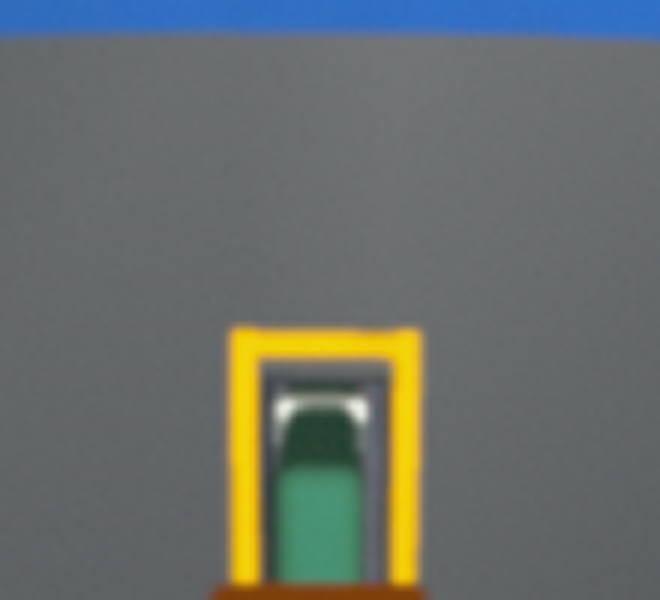

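```bash
python3 -m pendant '[[[0.01,0,0.05,0],[0,0,0.06,0],[0,0,0.05,0],[0,0,0.02,0],[0,0,0,0],[0,0,0,0],[0,0,0,0],[0,0,0,0],[0,0,0,0],[0,0,0,0]]]'
python3 chk.py
python3 - <<'E'
from h import *
a=snapshot('scene');b=snapshot('side');c=snapshot('wrist')
cv2.imwrite('pics/s11.png',cv2.resize(a[190:220,215:255,::-1],None,fx=18,fy=18,interpolation=cv2.INTER_CUBIC))
cv2.imwrite('pics/d11.png',cv2.resize(b[180:210,260:300,::-1],None,fx=18,fy=18,interpolation=cv2.INTER_CUBIC))
cv2.imwrite('pics/w11c.png',cv2.resize(c[150:210,225:295,::-1],None,fx=9,fy=9,interpolation=cv2.INTER_CUBIC))
E
```

```text
time: 41.88
tool_pos: [537.9, 44.2, 124.2]
tcp_rot: [-178.8, 2.2, 7.8]
ft_force: [0.7, -0.1, -1.2]
finger_gap: 19.5
[-178.8035939     2.2347028     7.76936919] [ 0.73301855 -0.14701724 -1.24629914] [ 0.00947837  0.00336573 -0.02456347]
local 2.111860923714291 2.698584672204945 want 1.4024982747308155 2.4
```

View pics/s11.png

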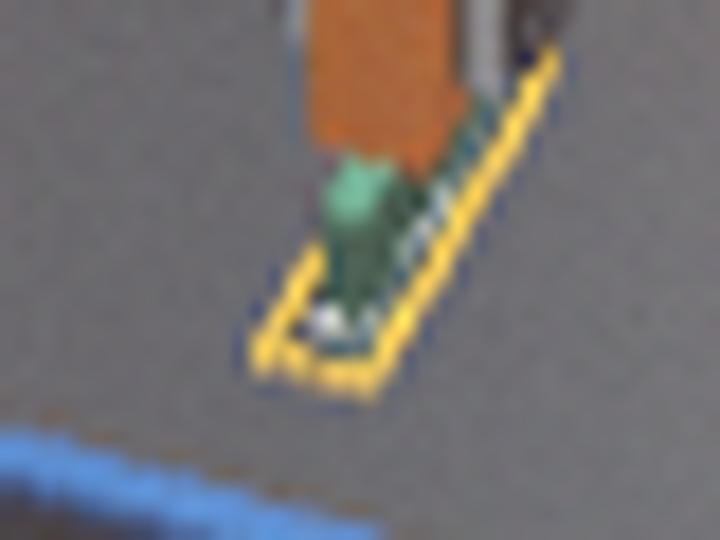

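View pics/d11.png

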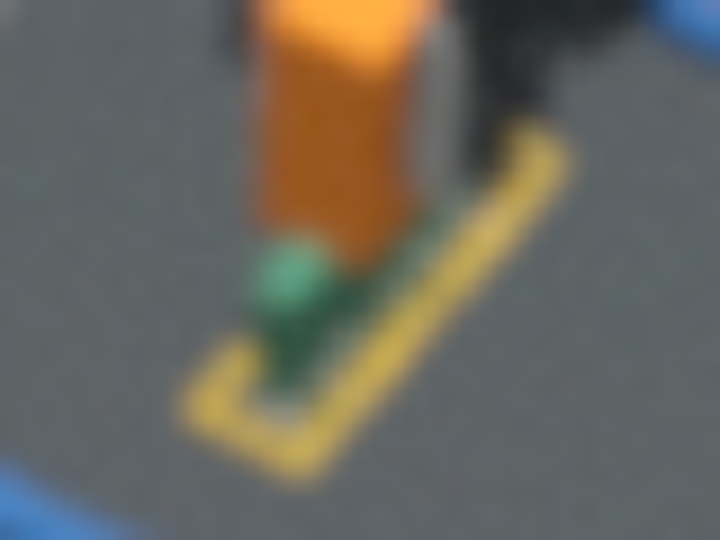

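View pics/w11c.png

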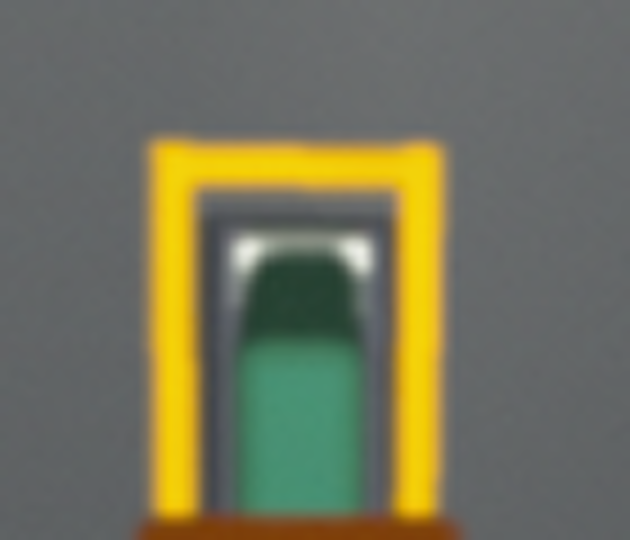

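Run:
```python
from h import *
B=[536.2,41.2,np.radians(7.6)]
for n,u0,v0,sg in(("scene",215,190,-1),("side",260,180,1)):
    f=lambda P:((proj(n,place(B,P))-np.array([u0,v0])+.5)*18-.5).round(0).tolist()
    print(n,"frame outer",f([[-10,sg*36,90],[10,sg*36,90]]))
    for z in(88,90,92,94): print(z,f([[-3.2,.3+sg*30,z],[4.8,.3+sg*30,z],[4.8,0,z]]))
    for z in(113,115,117): print("handle bot",z,f([[-9.5,.3+sg*20,z],[10.5,.3+sg*20,z]]))
```

```text
scene frame outer [[252.0, 354.0], [377.0, 389.0]]
88 [[312.0, 346.0], [362.0, 360.0], [438.0, 226.0]]
90 [[311.0, 337.0], [361.0, 351.0], [438.0, 217.0]]
92 [[311.0, 327.0], [361.0, 342.0], [438.0, 208.0]]
94 [[311.0, 318.0], [361.0, 332.0], [438.0, 198.0]]
handle bot 113 [[294.0, 171.0], [420.0, 207.0]]
handle bot 115 [[293.0, 162.0], [420.0, 197.0]]
handle bot 117 [[293.0, 152.0], [419.0, 187.0]]
side frame outer [[316.0, 456.0], [202.0, 397.0]]
88 [[297.0, 420.0], [251.0, 397.0], [358.0, 272.0]]
90 [[298.0, 411.0], [252.0, 388.0], [359.0, 263.0]]
92 [[299.0, 403.0], [253.0, 379.0], [360.0, 255.0]]
94 [[299.0, 394.0], [254.0, 370.0], [361.0, 246.0]]
handle bot 113 [[380.0, 285.0], [264.0, 227.0]]
handle bot 115 [[380.0, 276.0], [265.0, 218.0]]
handle bot 117 [[381.0, 267.0], [265.0, 209.0]]
```

```bash
python3 - <<'E'
from h import *
from scipy.spatial.transform import Rotation as R
B=[536.2,41.2,np.radians(7.6)]
Rm=R.from_euler("xyz",[-178.787,2.345,7.74],degrees=True).as_matrix(); p=np.array([540.6,42.6,183.1])
for n,u0,v0,sg in(("scene",200,150,-1),("side",240,150,1)):
    g=lambda Q:((proj(n,Q)-np.array([u0,v0])+.5)*8-.5).round(0).tolist()
    print(n,"frame",g(place(B,[[-10,sg*36,90],[10,sg*36,90],[10,-sg*36,90]])))
    for o in(80,83.2,86):
        # tool y=-local y ; blade centre y0 ~3.3 tool
        T=lambda L:[p+Rm@np.array([x,3.3-y,o-h]) for x,y,h in L]
        print(o,"tip",g(T([[-4,sg*30,0],[4,sg*30,0]])),"line",g(T([[-4,sg*30,50],[4,sg*30,50],[4*-sg,-sg*30,50]])),"hbot",g(T([[-10,sg*20,75],[10,sg*20,75]])),"htop",g(T([[-10,sg*20,120],[10,sg*20,120]])))
E
python3 -c "
import cv2
a=cv2.imread('pics/s8.png');b=cv2.imread('pics/d8.png')
cv2.imwrite('pics/s8z.png',cv2.resize(a[60:520,200:400],None,fx=2,fy=1.3)[:600]);cv2.imwrite('pics/d8z.png',cv2.resize(b[30:470,220:420],None,fx=2,fy=1.3)[:600])"
```

```text
scene frame [[232.0, 477.0], [287.0, 493.0], [369.0, 350.0]]
80 tip [[257.0, 446.0], [280.0, 453.0]] line [[257.0, 341.0], [280.0, 348.0], [350.0, 226.0]] hbot [[252.0, 260.0], [310.0, 278.0]] htop [[252.0, 157.0], [312.0, 175.0]]
83.2 tip [[257.0, 452.0], [279.0, 459.0]] line [[257.0, 348.0], [280.0, 355.0], [350.0, 233.0]] hbot [[252.0, 267.0], [310.0, 285.0]] htop [[252.0, 165.0], [312.0, 183.0]]
86 tip [[257.0, 458.0], [279.0, 465.0]] line [[257.0, 354.0], [280.0, 361.0], [350.0, 239.0]] hbot [[252.0, 274.0], [310.0, 291.0]] htop [[252.0, 171.0], [312.0, 189.0]]
side frame [[300.0, 442.0], [250.0, 416.0], [361.0, 287.0]]
80 tip [[295.0, 393.0], [275.0, 383.0]] line [[301.0, 285.0], [279.0, 275.0], [396.0, 179.0]] hbot [[336.0, 217.0], [282.0, 193.0]] htop [[343.0, 110.0], [287.0, 86.0]]
83.2 tip [[295.0, 399.0], [274.0, 389.0]] line [[300.0, 292.0], [279.0, 282.0], [396.0, 186.0]] hbot [[336.0, 225.0], [282.0, 201.0]] htop [[343.0, 118.0], [287.0, 94.0]]
86 tip [[295.0, 405.0], [274.0, 395.0]] line [[300.0, 298.0], [279.0, 288.0], [395.0, 192.0]] hbot [[336.0, 231.0], [282.0, 207.0]] htop [[342.0, 124.0], [287.0, 100.0]]
```

View pics/s8z.png

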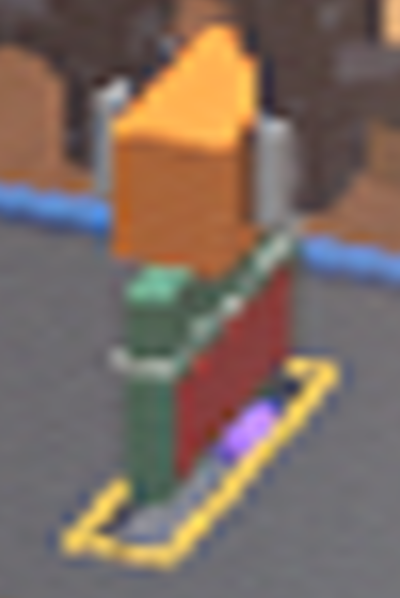

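View pics/d8z.png

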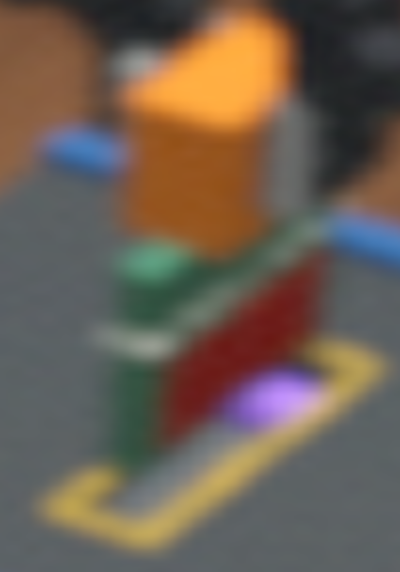

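Run:
```python
from h import *
from scipy.spatial.transform import Rotation as R
Rm=R.from_euler("xyz",[-178.787,2.345,7.74],degrees=True).as_matrix(); p=np.array([540.6,42.6,183.1])
a=lambda X,Y:(200+((200+X/2)+.5)/8-.5,150+((60+Y/1.3)+.5)/8-.5)
b=lambda X,Y:(240+((220+X/2)+.5)/8-.5,150+((30+Y/1.3)+.5)/8-.5)
O=[("scene",a(172,370),(4,-30,50)),("scene",a(130,493),(-4,-30,0)),("scene",a(178,502),(4,-30,0)),("scene",a(110,252),(-10,-20,75)),("scene",a(243,272),(10,-20,75)),("scene",a(113,133),(-10,-20,120)),("scene",a(250,140),(10,-20,120)),("scene",a(128,290),(-4,-30,75)),("scene",a(297,240),(4,30,50)),
("side",b(160,350),(-4,30,50)),("side",b(118,468),(4,30,0)),("side",b(262,255),(-10,20,75)),("side",b(122,225),(10,20,75)),("side",b(275,120),(-10,20,120)),("side",b(122,100),(10,20,120)),("side",b(325,222),(-4,-30,50))]
def r(q,sel):
    x0,y0,o,ry,rx=q
    Rl=R.from_euler("xy",[rx,ry],degrees=True).as_matrix()
    res=[]
    for n,uv,(x,y,h) in O:
        if sel and n!=sel: continue
        L=Rl@np.array([x,-y,100-h])
        res.append(proj(n,p+Rm@(L+[x0,y0,o-100]))[0]-uv)
    return np.concatenate(res)
for sel in(None,"scene","side"):
    q=least_squares(lambda v:np.r_[r(v,sel),np.array(v[3:])*.3,v[0]*.3],[0,3,83,0,0],loss="soft_l1"); print(sel,q.x.round(2),r(q.x,sel).reshape(-1,2).round(1).tolist())
```

```text
None [-0.54 -0.6  82.23  0.3  -0.18] [[-0.3, -0.0], [-0.5, 0.4], [-0.7, 0.4], [0.1, 0.4], [-1.0, 0.6], [-0.2, -1.1], [-1.3, 0.4], [-0.4, -0.0], [0.6, -2.6], [-0.6, -0.2], [-1.3, 0.5], [-2.5, 0.5], [-0.5, 0.3], [-2.5, 0.1], [0.1, -1.0], [1.0, -1.3]]
scene [-7.900e-01 -4.810e+00  8.616e+01  3.000e-02 -4.900e-01] [[0.1, -0.1], [-0.2, 0.3], [-0.4, 0.3], [0.5, 0.3], [-0.5, 0.6], [0.4, -1.1], [-0.7, 0.4], [0.1, -0.1], [1.0, -2.5]]
side [ 0.57  6.56 88.78  0.42  0.48] [[0.2, -0.2], [-0.6, 0.5], [-1.6, 0.6], [0.5, 0.4], [-1.4, 0.3], [1.2, -0.9], [1.8, -1.0]]
```

Run:
```python
from h import *
f=lambda p:(p-np.array([215,130])+.5)*6-.5
O=[((235,192),(-4,30,0)),((293,192),(4,30,0)),((219,347),(-4,30,75)),((303,347),(4,30,75)),((155,465),(-10,20,75)),((368,465),(10,20,75))]
def r(q,rho):
    y0,o,x0=q
    return np.concatenate([(f(tproj([x+x0,y0+(50-h)*rho-y,o-h]))[0]-uv)/6 for uv,(x,y,h) in O])
for rho in(0,.01,.02,.03):
    q=least_squares(lambda v:r(v,rho),[3,83,0]); print(rho,q.x.round(2),round(2*q.cost,2),r(q.x,rho).reshape(-1,2).round(1).tolist())
    L=f(tproj([[-4,q.x[0]-30,q.x[1]-50],[4.,q.x[0]-30,q.x[1]-50]])); print(L.round(0).tolist())
```

```text
0 [ 4.42 88.4  -0.39] 9.87 [[-0.8, -0.8], [-0.4, -0.8], [0.0, 1.6], [0.5, 1.6], [0.1, -1.1], [0.2, -1.1]]
[[227.0, 286.0], [303.0, 286.0]]
0.01 [ 3.6  85.52 -0.4 ] 7.66 [[-0.8, -0.4], [-0.3, -0.4], [-0.1, 1.3], [0.7, 1.3], [-0.2, -1.1], [0.5, -1.1]]
[[227.0, 285.0], [304.0, 285.0]]
0.02 [ 2.83 82.76 -0.41] 6.84 [[-0.9, -0.0], [-0.3, -0.0], [-0.3, 1.0], [0.8, 1.0], [-0.5, -1.0], [0.8, -1.0]]
[[227.0, 285.0], [305.0, 285.0]]
0.03 [ 2.09 80.13 -0.42] 7.56 [[-1.0, 0.4], [-0.2, 0.4], [-0.4, 0.7], [0.9, 0.7], [-0.9, -1.0], [1.2, -1.0]]
[[226.0, 285.0], [306.0, 285.0]]
```

```bash
python3 -m pendant '[[[-0.015,0,0.02,0],[-0.015,0,0.02,0],[0,0,0.01,0],[0,0,0,0],[0,0,0,0],[0,0,0,0],[0,0,0,0],[0,0,0,0],[0,0,0,0],[0,0,0,0]]]'
python3 chk.py
```

```text
time: 42.87
tool_pos: [537.2, 44.1, 123.1]
tcp_rot: [-178.8, 2.2, 7.8]
ft_force: [-0.2, -0.2, -0.2]
finger_gap: 19.4
[-178.80372595    2.23566848    7.77129885] [-0.15420132 -0.17032155 -0.2442817 ] [ 0.02727719 -0.07572636  0.03097303]
local 1.382800857624701 2.717705050457715 want 1.357883053425771 2.4
```

```bash
python3 -m pendant '[[[0,0,0,0],[0,0,0,0],[0,0,0,0],[0,0,0,0],[0,0,0,0],[0,0,0,0],[0,0,0,0],[0,0,0,0],[0,0,0,0],[0,0,0,0]]]'
python3 chk.py
python3 - <<'E'
from h import *
a=snapshot('scene');c=snapshot('wrist')
cv2.imwrite('pics/s12.png',a[:,:,::-1]);cv2.imwrite('pics/w12c.png',cv2.resize(c[120:240,190:400,::-1],None,fx=3.8,fy=3.8,interpolation=cv2.INTER_CUBIC))
E
```

```text
time: 43.7
tool_pos: [537.3, 44.1, 123.2]
tcp_rot: [-178.8, 2.2, 7.8]
ft_force: [-0.7, 0.3, -1.4]
finger_gap: 19.2
[-178.80390643    2.22868966    7.76665653] [-0.66881739  0.25649188 -1.38778734] [-0.01775299 -0.03887615  0.00839224]
local 1.4390420676674576 2.707213663765287 want 1.3593917438210308 2.4
```

View pics/w12c.png

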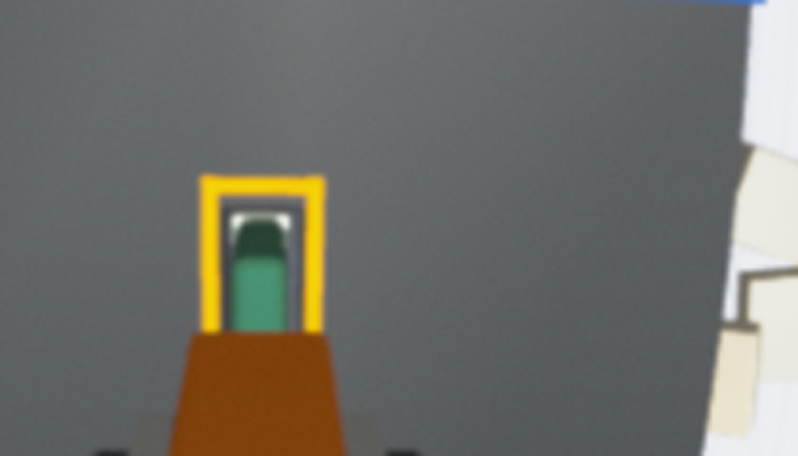

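View pics/s12.png

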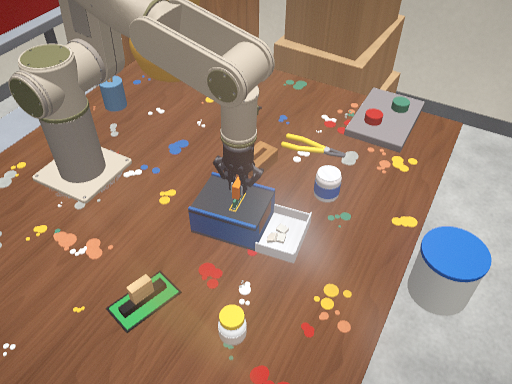

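```bash
python3 -c "
from bench import *
print(hand_in())"
```

```text
the job is handed in; nothing more can be done
None
```

I finished the job and handed it in at about 44 s of the 70 s allowed. I wiped the three chips into the tray with the scraper in one sweep, then stood the scraper back on its mat. The paddle now hangs from the gripper in the slot with its line level with the plate.

**What the last checks showed:**
- **Chips and scraper:** all three chips lie in the tray and the scraper stands upright on the mat. The tin, jar and snips look untouched.
- **Paddle in the slot:** the wrist picture shows a gap on the three visible sides of the blade (the far end is hidden by the handle). The force reading is about 1.4 N, roughly the paddle's own weight, so it is not leaning on the slot.
- **Line height:** I worked it out from the paddle's height in the gripper, and it comes to 90 mm, level with the plate. My camera fits gave 82 to 83 mm from paddle tip to gripper tip, against 83.2 mm from the grasp, so expect an error of 1 to 2 mm. Fitting the scene or side camera alone gave 86 and 89 mm, which I trusted less than the combined fit.

**What was not ideal:** the wrist picked up a tilt of about 2.2° (plus 1.2° sideways) over the moves. I could not bring it back to zero with the moves available, so the paddle probably leans by about 2°.

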